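# Fish the dropped check filters from under the bench shelf and log the set

## Robot

A 7-joint arm with a two-finger parallel gripper is mounted at the origin on the work surface. World frame = base frame: x ahead of the robot, y to its left, z up, the work surface at z = 0. Lengths are in m, angles in rad, forces in N, time in s.
With the tool pointing down it reaches from about 0.4 to 0.875 m from the base axis. Payload 19.3 kg.
Tool frame: the origin (TCP) lies midway between the tips of the shut fingers; the grasp point (between the pads) lies 19 mm behind it; z points along the fingers, y is the line along which they close (so a half turn about z gives the same grasp; the last joint's range is limited). The gripper opens to 85 mm and grips with 20 to 120 N. Pads are 22 mm wide; open, the fingers measure 114 mm over their backs; the gripper's body (76 mm by 85 mm) begins 54 mm behind the grasp point. The pads swing forward as they close: fully open they stand 13 mm farther back than shut.
Start: joints at [-1.343, 0.521, -0.036, 1.599, 0.021, 1.021, -0.113], TCP at [0.183, 0.597, 0.231] pointing down, gripper open.
Joint ranges: [-2.91, 2.91], [-0.3, 2.13], [-1.5, 1.42], [0.17, 2.43], [-1.26, 4.41], [0.16, 1.93], [-2.52, 2.52]. Speed limits (rad/s): [1.89, 1.89, 2.39, 2.39, 3.01, 3.01, 3.01].

## Interface

Orientations are given as [roll, pitch, yaw] about the fixed x, y, z axes, in that order (R = Rz(yaw) Ry(pitch) Rx(roll)).
In Python, from workcell import * gives the robot as it stands. The module is installed in compiled form; this text tells all that it offers.
- The arm moves only by the tool play_rows, never from a script. Its argument "deltas" is a list of rows, each a list of 7 numbers: the shift along the tool's x, y, z in units of 500 mm (1.0 is 500 mm), then the turn, a rotation vector about the tool's x, y, z in units of 120 degrees (1.0 is 120 degrees), then the closure, from 0 (fully open) to 1 (shut). A call has 1 to 10 rows; each row is the pose to reach, as a shift and turn from the pose commanded when the call began, along the tool's axes at that moment; what a row does not reach only later rows make up. A row lasts 1/10 s, in which the tool goes at most 50 mm and 8.59 degrees, less where a joint would pass 70% of its speed; a pose out of reach is approached as far as the arm can. A call with a number of a shift or a turn outside -1 to 1 is refused whole. A call with a gripper value outside its range is refused whole. The fingers move at their own pace and stop on an object; "newtons" is the grip in N (left out, the last holds). Time passes only in rows, so rows that repeat a pose let the fingers close. It gives the time, the measured TCP pose, the force, the opening and the grip force at its end, in the units of the state.
- observe(): the state, without advancing time (a new reading comes with each control period).
- grab_frame(name): name is "side" or "top"; returns the picture (420x560x3 uint8, red, green, blue); there is no depth.
- get_calibration(name): a dict with "fovy" (degrees; the focal length in pixels is half the picture's height over the tangent of half this angle, whatever the lens; pixels are square), "cx", "cy" (the principal point, pixels), "xyz" and "rotation" of the camera in the world. Camera axes: x right, y down, z forward; pixel columns grow to the right and rows downward; lengths in m; the calibration is good to about 2 mm. A picture is of the moment at which its call begins. get_calibration takes no time and is no camera call.
- job_done(): hands the job in; it is judged then, once.
The state is a dict: "clock": time; "qpos": joint angles; "qd": joint speeds; "joint_efforts": joint torques, N m; "position": TCP position; "tool_rot": TCP orientation; "force": force on the tool from outside, world axes, zero at the start; "moment": the same for the moment, N m; "grip_width": finger opening in m; "finger_force": force on a finger pad.
Only numpy, scipy, OpenCV 4.12 (cv2) and the standard library are available. Lean on these libraries where they do the work, as an engineer would, in place of code of your own. Each camera call takes 0.05 s, during which the arm holds its last target. There are 200 camera calls.

## Task

Some of the photometer's round check filters have slid under the low shelf: sweep them all out from under it with the flat probe, lay them flat in the open filter case, setting them down rather than dropping them, and lay the probe back on its mat. Once every filter is in the case, log the set: hold the scanner squarely in front of the middle of the case's barcode, some 5 to 10 cm away, steady for a second or two, then put it back in its cradle as it was. Leave the bottles, jar, tub and slide box where they stand.

Things in the scene. Friction and masses are not known exactly. Their poses are not given: they have to be found in the camera images.
- filter0_center (a point): round photometer check filter, a glass in a flat black ring mount, 26 mm across and 10 mm high; this point is its centre, half-way up (5 mm above the desk as it lies). All four filters are alike; one that is not dropped in this run is absent (None from the start)
- filter1_center (a point): round photometer check filter, a glass in a flat black ring mount, 26 mm across and 10 mm high; this point is its centre, half-way up (5 mm above the desk as it lies). All four filters are alike; one that is not dropped in this run is absent (None from the start)
- filter2_center (a point): round photometer check filter, a glass in a flat black ring mount, 26 mm across and 10 mm high; this point is its centre, half-way up (5 mm above the desk as it lies). All four filters are alike; one that is not dropped in this run is absent (None from the start)
- filter3_center (a point): round photometer check filter, a glass in a flat black ring mount, 26 mm across and 10 mm high; this point is its centre, half-way up (5 mm above the desk as it lies). All four filters are alike; one that is not dropped in this run is absent (None from the start)
- filter0: the same filter as a whole: origin at the centre of one flat face, z along its axis (either face may be up)
- filter1: the same filter as a whole: origin at the centre of one flat face, z along its axis (either face may be up)
- filter2: the same filter as a whole: origin at the centre of one flat face, z along its axis (either face may be up)
- filter3: the same filter as a whole: origin at the centre of one flat face, z along its axis (either face may be up)
- shelf: low fixed bench shelf: a clear acrylic board 280 mm wide (its y) and 160 mm deep (its x), underside 40 mm and top 46 mm above the desk, carried only by a metal back panel along its far edge. Origin on the desk under the board's centre, x pointing inwards (away from the robot): open front edge at x = -80 mm, inner face of the back panel at x = +74 mm, open ends at y = -140 and +140 mm, no legs. The filters lie on the desk beneath it
- probe_grip (a point): flat probe: a straight steel strip 240 mm long, 24 mm wide, 4 mm thick, lying flat, with an upright black grip on top of it near one end. This point is the centre of the grip, 22 mm above the strip's underside. The grip is 90 mm long (along the probe's x), 18 mm wide (y) and reaches from 4 to 40 mm above the underside; x points along the strip to its free end, z up. 140 g, balanced about 30 mm ahead of this point
- probe_tip (a point): centre of the free end of the probe's strip, 195 mm ahead of probe_grip along the probe's x, 2 mm above its underside; the strip reaches 45 mm behind probe_grip
- probe: the flat probe as a whole: origin on its underside beneath probe_grip, same axes
- mat: blue lab mat where the probe is kept, fixed on the desk: 290 mm (its x) by 75 mm (its y), 3 mm thick; origin on the desk under its centre. The probe starts on it, along its x
- case: open grey filter case, fixed: 110 mm (its x) by 160 mm (its y), 50 mm high, walls 4 mm, floor 4 mm thick (inside 102 by 152 mm, 46 mm deep); origin on the desk under its centre. Its front wall, towards -x, bears the barcode label
- case_label (a point): middle of the barcode label on the outside of the case's front wall, 28 mm above the desk; the label faces along the case's -x, and its blank white top is folded over the rim into the case, so that the labelled wall can be told from above
- scanner_grip (a point): cordless in-line barcode scanner: 130 mm long (its x), underside flat; rear grip part 40 mm wide and 30 mm high, from 65 mm behind this point to 30 mm ahead of it, then a head 50 mm wide and 34 mm high with the scan window at its front. This point is midway along its length and 15 mm above its underside. x points out of the window (the way it looks), z up. 150 g
- scanner_nose (a point): middle of the scanner's window, 65 mm ahead of scanner_grip and 17 mm above the underside; looks along the scanner's x
- scanner: the scanner as a whole: origin on its underside beneath scanner_grip, same axes
- cradle: black charging cradle, fixed: a base 120 mm (x) by 48 mm (y), 8 mm high, on which the scanner lies with scanner_grip over the cradle's origin (on the desk under its centre) and looking along the cradle's x; lips rising 10 mm above the base stand beside the scanner's head (x 33 to 57 mm) and its tail (x -60 to -42 mm) with 4 mm play each side; none beside its middle
- dropper_a: dropper bottle, 22 mm across, 62 mm high, standing on the shelf; origin at its foot; leave alone
- dropper_b: dropper bottle like dropper_a, standing on the shelf; origin at its foot; leave alone
- jar: glass jar, 68 mm across, 85 mm high; origin at its foot; leave alone
- tub: white tub, 56 mm across, 85 mm high; origin at its foot; leave alone
- slidebox: small box of slides, 85 by 34 by 22 mm; origin at the centre of its underside; leave alone
Things that resemble listed ones, but are neither listed nor needed, are in the scene too. What is shaped like the scanner but green or pink is not meant.

How it is judged:
By the outcome, as a careful person would: the job done as asked, in the order asked, and still so for the second after the job is handed in, with the robot touching nothing.
Of filter0, filter1, filter2, filter3 only 2 to 4 are there at a start; the rules pass over those that are not, and their reading is None.
At some moment in a run one of filter0, filter1, filter2, filter3 may be knocked a few centimetres aside while the robot is not near it.
It also fails if it takes over 210 s, if anything falls off the work surface, if the arm or the gripper's body presses on something with over 40 N, if the wrist force passes 120 N, or if a joint passes its speed limit or range.

## Working session

There is one attempt and no reset: what is moved stays moved. The work goes in short steps, Python scripts to look and compute and a tool call to move; the robot and the scene stay as the last step left them, time stands still between calls to the robot, and variables do not carry over. Pictures are saved under pics/ and viewed, at most 14 in all, crops included, and the job is handed in when it is done.

Besides the shell and the picture viewer there is one more tool, called after "Request:" as name(argument=value, ...), one argument or row to a line, values as JSON. play_rows: Moves the arm, as the interface text tells. Its arguments: {"type":"object","properties":{"deltas":{"type":"array"},"newtons":{"type":"number"}},"required":["deltas"]}

```bash
mkdir -p pics; python3 - <<'E'
from workcell import *
import cv2
for n in("top","side"):
    c=get_calibration(n);print(n,c)
    im=grab_frame(n);cv2.imwrite(f"pics/{n}0.png",cv2.resize(im[:,:,::-1],(800,600),interpolation=cv2.INTER_CUBIC)); cv2.imwrite(f"pics/raw_{n}0.png",im[:,:,::-1])
print(observe())
E
```

```text
top {'fovy': 50.971345592293616, 'cx': 283.25437338995, 'cy': 205.8383956709522, 'xyz': array([0.2865146 , 0.04780801, 1.40025951]), 'rotation': array([-2.99339154,  0.01328472, -1.59158376])}
side {'fovy': 51.18432718004341, 'cx': 277.4458260095524, 'cy': 207.53884876100577, 'xyz': array([ 0.38217927, -0.78275253,  0.89123639]), 'rotation': array([-2.33665618,  0.0211917 , -0.15383132])}
{'clock': 0.1, 'qpos': array([-1.34317214,  0.52194043, -0.03630734,  1.59995957,  0.02121745,
        1.0210972 , -0.11281747]), 'qd': array([ 0.0013423 , -0.00093548, -0.00010643, -0.00125106, -0.00089289,
        0.00020708,  0.00088647]), 'joint_efforts': array([ 2.68954995e-03, -9.28483915e+01,  1.98360331e+00, -3.70541275e+01,
        1.81164430e-02,  5.32759179e-03,  1.05282618e-05]), 'position': array([0.18335955, 0.59717839, 0.23078916]), 'tool_rot': array([-3.14057798e+00,  9.63898379e-05,  2.84373192e+00]), 'force': array([ 0.72681956, -0.2699879 ,  0.06881321]), 'moment': array([ 0.03141086, -0.02652582,  0.02649776]), 'finger_force': 0.0, 'grip_width': 0.08512546899249157}
```

View pics/top0.png

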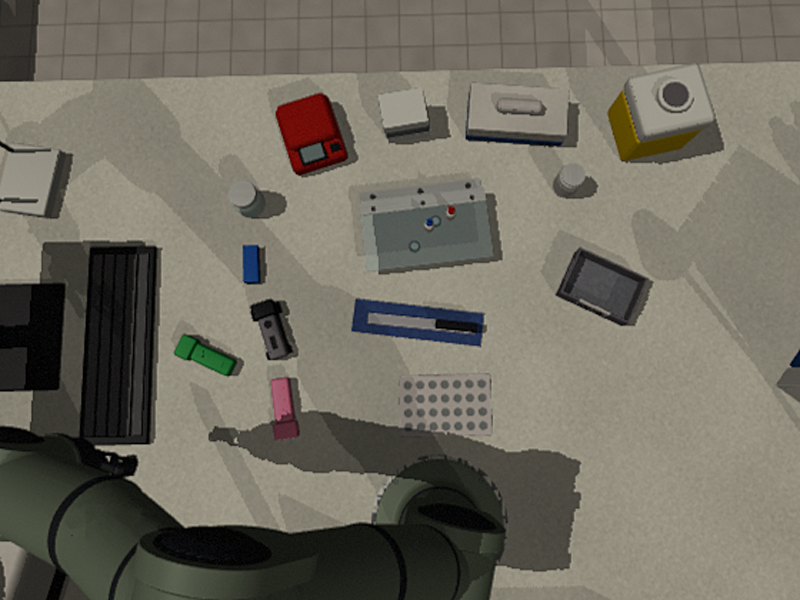

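View pics/side0.png

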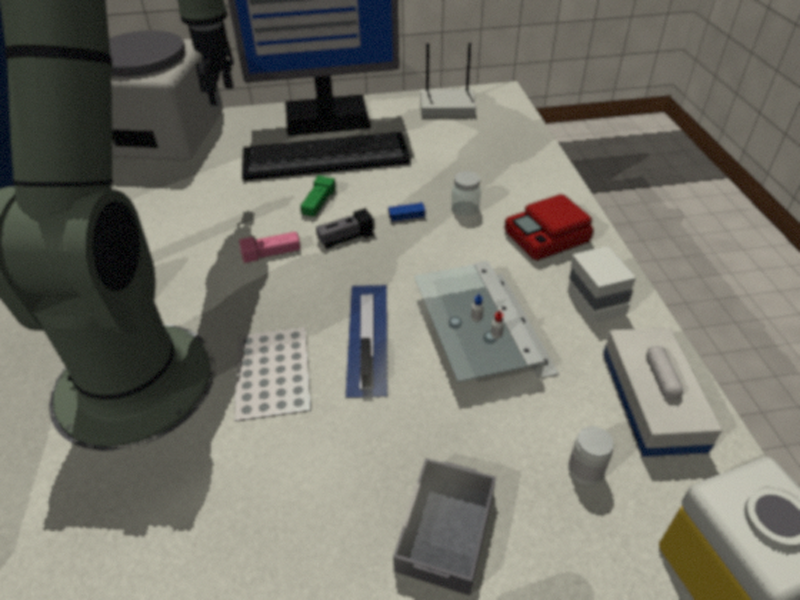

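The two views show the acrylic shelf (top 430,230), the probe on its blue mat (420,322), the case (603,287) and the black scanner in its cradle (270,330). The green (205,355) and pink (284,408) ones are decoys. I'll enlarge the shelf, and the probe, scanner and case.

```bash
cat > h.py <<'E'
import numpy as np, cv2
from scipy.spatial.transform import Rotation as R
from workcell import *
def cam(n):
    c=get_calibration(n); return c, 210/np.tan(np.radians(c["fovy"])/2), R.from_euler("xyz",c["rotation"]).as_matrix()
def pix2w(n,u,v,z):
    c,f,M=cam(n); d=M@np.array([(u-c["cx"])/f,(v-c["cy"])/f,1]); p=np.array(c["xyz"])
    return p+d*(z-p[2])/d[2]
def w2pix(n,p):
    c,f,M=cam(n); q=M.T@(np.array(p)-c["xyz"]); return np.array([c["cx"]+f*q[0]/q[2],c["cy"]+f*q[1]/q[2]])
def crop(n,x0,y0,w,h,s,name,im=None):
    im=grab_frame(n) if im is None else im
    cv2.imwrite(f"pics/{name}.png",cv2.resize(im[y0:y0+h,x0:x0+w,::-1],None,fx=s,fy=s,interpolation=cv2.INTER_CUBIC)); return im
def rel(pos,rpy,closure=None):
    "deltas (units) from current measured pose to target"
    s=observe(); M=R.from_euler("xyz",s["tool_rot"])
    d=M.inv().apply(np.array(pos)-s["position"])/0.5
    r=(M.inv()*R.from_euler("xyz",rpy)).as_rotvec()/np.radians(120)
    return np.round(np.r_[d,r],4)
E
python3 - <<'E'
import cv2,numpy as np
a=cv2.imread("pics/raw_top0.png");b=cv2.imread("pics/raw_side0.png")
c=lambda i,x,y,w,h,s:cv2.resize(i[y:y+h,x:x+w],None,fx=s,fy=s,interpolation=cv2.INTER_CUBIC)
cv2.imwrite("pics/s1.png",np.vstack([c(a,240,115,115,55,6.9)[:,:793],c(b,285,180,115,30,6.9)[:0]]))
cv2.imwrite("pics/s1.png",np.hstack([c(a,244,118,110,80,4)[:, :],np.zeros((320,4,3),np.uint8),c(b,285,180,88,80,4)]))
cv2.imwrite("pics/s2.png",np.hstack([c(a,120,165,225,145,3.5)]))
E
```

```text
Traceback (most recent call last):
ValueError: all the input array dimensions except for the concatenation axis must match exactly, but along dimension 1, the array at index 0 has size 793 and the array at index 1 has size 794
```

```bash
python3 - <<'E'
import cv2,numpy as np
a=cv2.imread("pics/raw_top0.png");b=cv2.imread("pics/raw_side0.png")
c=lambda i,x,y,w,h,s:cv2.resize(i[y:y+h,x:x+w],None,fx=s,fy=s,interpolation=cv2.INTER_CUBIC)
cv2.imwrite("pics/s1.png",np.hstack([c(a,244,118,110,80,4),np.zeros((320,4,3),np.uint8),c(b,285,180,88,80,4)]))
cv2.imwrite("pics/s2.png",np.vstack([c(a,240,200,110,50,7)[:,:770],np.hstack([c(a,160,200,60,60,4),c(a,380,165,82,60,4),np.zeros((240,202,3),np.uint8)])]))
E
```

```text
(no output)
```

View pics/s1.png

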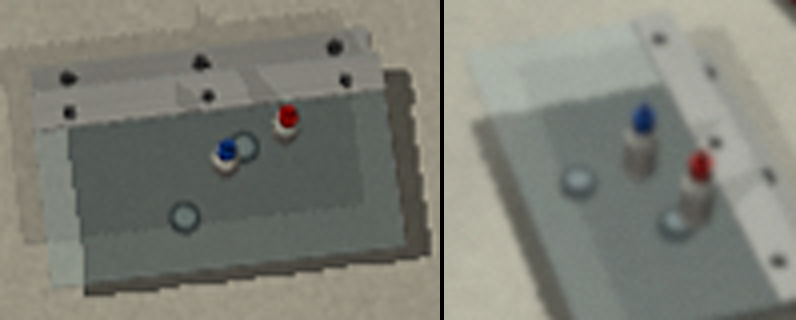

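View pics/s2.png

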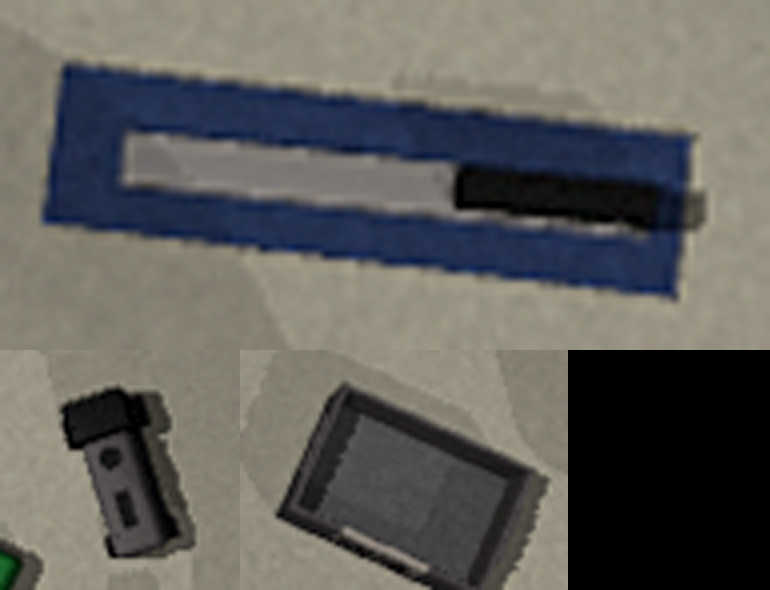

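```bash
python3 - <<'E'
from h import *
np.set_printoptions(precision=4,suppress=True)
T=lambda x,y,s,ox,oy,z:pix2w("top",ox+(x+.5)/s-.5,oy+(y+.5)/s-.5,z)
print("filters top",T(185,217,4,244,118,.008),T(243,147,4,244,118,.008))
S=lambda x,y,z:pix2w("side",285+(x+.5)/4-.5,180+(y+.5)/4-.5,z)
print("filters side",S(578-444,182,.008),S(675-444,223,.008))
print("shelf FL FR BR",*[T(x,y,4,244,118,.046) for x,y in[(52,287),(408,245),(385,90),(38,127)]])
m=[T(x,y,7,240,200,.003) for x,y in[(65,63),(693,133),(677,298),(43,222)]]
print("mat",*m,np.mean(m,0)); d=m[0]-m[1];print(np.degrees(np.arctan2(d[1],d[0])),np.linalg.norm(d),np.linalg.norm(m[0]-m[3]))
t=T(125,158,7,240,200,.006);g=T(456,188,7,240,200,.043)
print("probe tip, gripfront",t,g, np.degrees(np.arctan2(*(t-g)[1::-1])),np.linalg.norm((t-g)[:2]))
P=lambda x,y,z:T(x,y-350,4,160,200,z)
print("scanner",P(63,405,.042),P(125,388,.042),P(110,557,.038),P(172,543,.038))
C=lambda x,y,z:T(x-240,y-350,4,380,165,z)
print("case",C(345,384,.05),C(548,478,.05),C(278,515,.05),"label",C(342,528,.05),C(430,570,.05))
for p in [(0.65,0,.0)]: print(w2pix("top",p),w2pix("side",p))
E
```

```text
filters top [0.6052 0.0383 0.008 ] [ 0.6622 -0.0102  0.008 ]
filters side [0.6051 0.0383 0.008 ] [ 0.6614 -0.0107  0.008 ]
shelf FL FR BR [0.543  0.1438 0.046 ] [ 0.5699 -0.1354  0.046 ] [ 0.6958 -0.1224  0.046 ] [0.6723 0.1534 0.046 ]
mat [0.4891 0.1725 0.003 ] [ 0.4504 -0.1134  0.003 ] [ 0.3756 -0.1033  0.003 ] [0.4163 0.1832 0.003 ] [0.4329 0.0348 0.003 ]
82.29279835700082 0.2885587197264497 0.07359422777714347
probe tip, gripfront [0.4444 0.1453 0.006 ] [ 0.4236 -0.0034  0.043 ] 82.04846798323798 0.15015009820143116
scanner [0.4735 0.3986 0.042 ] [0.4858 0.3503 0.042 ] [0.3549 0.3614 0.038 ] [0.3646 0.3135 0.038 ]
case [ 0.583  -0.3234  0.05  ] [ 0.505  -0.4751  0.05  ] [ 0.4809 -0.2654  0.05  ] label [ 0.4696 -0.314   0.05  ] [ 0.4356 -0.3794  0.05  ]
[301.2803 158.7389] [337.0825 235.039 ]
```

Two filters lie under the shelf; top and side agree on (0.605,0.038) and (0.662,-0.010). The real scanner is the black/grey one at (270,330): it is neither green nor pink and its x points away from the robot. The blue box (250,265) is the slide box. First the probe.

```bash
cat >> h.py <<'E'
def plan(*wps,start=None):
    "each wp (x,y,z,yaw_deg) tool-down; prints delta in units from previous"
    s=observe(); p=np.array(s["position"]); M=R.from_euler("xyz",s["tool_rot"])
    if start is not None: p=np.array(start[:3]); M=R.from_euler("xyz",[np.pi,0,np.radians(start[3])])
    for w in wps:
        N=R.from_euler("xyz",[np.pi,0,np.radians(w[3])])
        d=M.inv().apply(np.array(w[:3])-p)/.5; r=(M.inv()*N).as_rotvec()/np.radians(120)
        print(w,np.round(np.r_[d,r],4).tolist()); p=np.array(w[:3]);M=N
E
python3 - <<'E'
from h import *
plan((.42,.35,.2,122),(.4177,-.048,.12,82.2),(.4177,-.048,.014,82.2))
E
```

```text
(0.42, 0.35, 0.2, 122) [-0.5975, -0.3336, 0.062, -0.0004, 0.0002, 0.3411]
(0.4177, -0.048, 0.12, 82.2) [-0.6726, -0.4257, 0.16, 0.0, -0.0, 0.3317]
(0.4177, -0.048, 0.014, 82.2) [0.0, -0.0, 0.212, 0.0, 0.0, 0.0]
```

Request:
play_rows(
  deltas=[
    [-0.5975,-0.3336,0.062,0,0,0.341,0],
    [-0.5975,-0.3336,0.062,0,0,0.341,0],
    [-0.5975,-0.3336,0.062,0,0,0.341,0],
    [-0.5975,-0.3336,0.062,0,0,0.341,0],
    [-0.5975,-0.3336,0.062,0,0,0.341,0],
    [-0.5975,-0.3336,0.062,0,0,0.341,0],
    [-0.5975,-0.3336,0.062,0,0,0.341,0],
    [-0.5975,-0.3336,0.062,0,0,0.341,0],
    [-0.5975,-0.3336,0.062,0,0,0.341,0],
    [-0.5975,-0.3336,0.062,0,0,0.341,0],
  ],
  newtons=60,
)

```text
clock: 1.1
position: [0.4193, 0.3512, 0.2002]
tool_rot: [-3.141, -0.0, 2.131]
force: [-0.0, 0.8, 0.1]
grip_width: 0.0858
finger_force: 0.0
```

Request:
play_rows(
  deltas=[
    [-0.6726,-0.4257,0.16,0,0,0.3317,0],
    [-0.6726,-0.4257,0.16,0,0,0.3317,0],
    [-0.6726,-0.4257,0.16,0,0,0.3317,0],
    [-0.6726,-0.4257,0.16,0,0,0.3317,0],
    [-0.6726,-0.4257,0.16,0,0,0.3317,0],
    [-0.6726,-0.4257,0.16,0,0,0.3317,0],
    [-0.6726,-0.4257,0.16,0,0,0.3317,0],
    [-0.6726,-0.4257,0.16,0,0,0.3317,0],
    [-0.6726,-0.4257,0.16,0,0,0.3317,0],
    [-0.6726,-0.4257,0.16,0,0,0.3317,0],
  ],
)

```text
clock: 2.1
position: [0.4178, -0.048, 0.1202]
tool_rot: [-3.141, -0.0, 1.433]
force: [1.1, 0.3, -0.2]
grip_width: 0.0856
finger_force: 0.0
```

```bash
python3 - <<'E'
from h import *
s=observe();print(s["clock"],s["position"],s["tool_rot"])
plan((.4177,-.048,.014,82.2))
im=grab_frame("top");cv2.imwrite("pics/raw1.png",im[:,:,::-1])
E
```

```text
2.1 [ 0.41778869 -0.04803989  0.12016444] [-3.14118418e+00 -9.25251281e-07  1.43313612e+00]
(0.4177, -0.048, 0.014, 82.2) [0.0001, -0.0001, 0.2123, -0.0002, -0.0, -0.0007]
```

Request:
play_rows(
  deltas=[
    [0,0,0.07,0,0,0,0],
    [0,0,0.14,0,0,0,0],
    [0,0,0.19,0,0,0,0],
    [0,0,0.2123,0,0,0,0],
    [0,0,0.2123,0,0,0,1],
    [0,0,0.2123,0,0,0,1],
    [0,0,0.2123,0,0,0,1],
    [0,0,0.2123,0,0,0,1],
    [0,0,0.2123,0,0,0,1],
    [0,0,0.2123,0,0,0,1],
  ],
  newtons=60,
)

```text
clock: 3.15
position: [0.4185, -0.0475, 0.0151]
tool_rot: [3.14, -0.001, 1.434]
force: [-1.1, 2.1, 20.2]
grip_width: 0.0171
finger_force: 58.4
```

Request:
play_rows(
  deltas=[
    [0,0,0,0,0,0,1],
    [0,0,0,0,0,0,1],
    [0,0,-0.05,0,0,0,1],
    [0,0,-0.1,0,0,0,1],
    [0,0,-0.15,0,0,0,1],
    [0,0,-0.18,0,0,0,1],
    [0,0,-0.18,0,0,0,1],
  ],
)

```text
clock: 3.85
position: [0.4188, -0.0475, 0.1059]
tool_rot: [3.138, -0.001, 1.435]
force: [0.8, 1.4, -1.3]
grip_width: 0.0174
finger_force: 59.4
```

```bash
python3 - <<'E'
from h import *
s=observe();print(s["clock"],s["position"],s["tool_rot"],s["grip_width"],s["finger_force"],s["moment"])
plan((.4793,.1777,.10,82.2),(.4793,.1777,.10,5.5),(.4793,.1777,.013,5.5))
im=crop("side",120,150,300,200,2.6,"p1")
cv2.imwrite("pics/raw2.png",grab_frame("top")[:,:,::-1])
E
```

```text
3.85 [ 0.41881138 -0.04746563  0.10592877] [ 3.13832646e+00 -8.95631773e-04  1.43504766e+00] 0.01743695962551977 59.42544400691986 [-0.07313172 -0.00854969 -0.00703825]
(0.4793, 0.1777, 0.1, 82.2) [0.4625, 0.0589, 0.0125, 0.0016, -0.0004, 0.0002]
(0.4793, 0.1777, 0.1, 5.5) [0.0, 0.0, 0.0, 0.0, -0.0, 0.6392]
(0.4793, 0.1777, 0.013, 5.5) [0.0, -0.0, 0.174, 0.0, 0.0, 0.0]
```

View pics/p1.png

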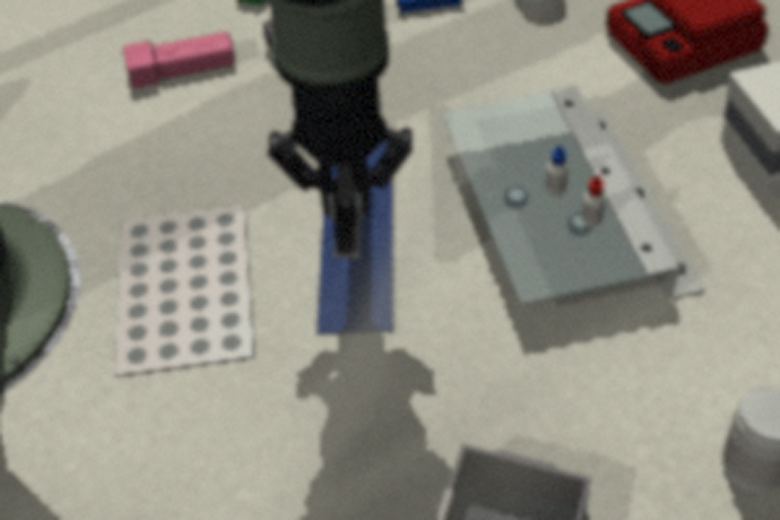

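Request:
play_rows(
  deltas=[
    [0.07,0.01,0,0,0,0,1],
    [0.15,0.02,0,0,0,0,1],
    [0.23,0.03,0.005,0,0,0,1],
    [0.31,0.04,0.01,0,0,0,1],
    [0.39,0.05,0.0125,0,0,0,1],
    [0.44,0.056,0.0125,0,0,0,1],
    [0.4625,0.0589,0.0125,0.0016,0,0,1],
  ],
)

```text
clock: 4.65
position: [0.478, 0.1798, 0.0966]
tool_rot: [-3.137, 0.0, 1.438]
force: [-0.3, -0.6, -0.8]
grip_width: 0.017
finger_force: 59.4
```

Request:
play_rows(
  deltas=[
    [0,0,0,0,0,0.06,1],
    [0,0,0,0,0,0.13,1],
    [0,0,0,0,0,0.2,1],
    [0,0,0,0,0,0.27,1],
    [0,0,0,0,0,0.34,1],
    [0,0,0,0,0,0.41,1],
    [0,0,0,0,0,0.48,1],
    [0,0,0,0,0,0.55,1],
    [0,0,0,0,0,0.61,1],
    [0,0,0,0,0,0.6392,1],
  ],
)

```text
clock: 5.65
position: [0.478, 0.1763, 0.0971]
tool_rot: [3.141, 0.004, 0.09]
force: [0.2, -0.7, -2.3]
grip_width: 0.0167
finger_force: 59.3
```

Request:
play_rows(
  deltas=[
    [0,0,0.05,0,0,0,1],
    [0,0,0.1,0,0,0,1],
    [0,0,0.14,0,0,0,1],
    [0,0,0.16,0,0,0,1],
    [0,0,0.17,0,0,0,1],
    [0,0,0.17,0,0,0,1],
  ],
)

```text
clock: 6.25
position: [0.4783, 0.1764, 0.0135]
tool_rot: [-3.14, 0.003, 0.094]
force: [-3.6, -1.8, 13.5]
grip_width: 0.0172
finger_force: 65.1
```

```bash
python3 - <<'E'
from h import *
s=observe();print(s["clock"],s["position"],s["tool_rot"],s["force"],s["moment"])
im=grab_frame("side");im2=grab_frame("top")
a=cv2.resize(im[150:300,200:400,::-1],None,fx=2.8,fy=2.8,interpolation=cv2.INTER_CUBIC)
b=cv2.resize(im2[110:260,200:360,::-1],None,fx=1.4,fy=2.8,interpolation=cv2.INTER_CUBIC)
cv2.imwrite("pics/p2.png",np.hstack([a,b]))
plan((.4793,.1777,.013,5.5),(.5148,-.1902,.013,5.5))
E
```

```text
6.25 [0.47829043 0.17641725 0.01353076] [-3.14049123  0.00331494  0.09432471] [-3.55384468 -1.7803284  13.53652081] [-0.60577733  0.78680805 -0.01538357]
(0.4793, 0.1777, 0.013, 5.5) [0.0023, -0.0024, 0.001, -0.0003, 0.0015, -0.0007]
(0.5148, -0.1902, 0.013, 5.5) [0.0001, 0.7392, 0.0, 0.0, 0.0, 0.0]
```

View pics/p2.png

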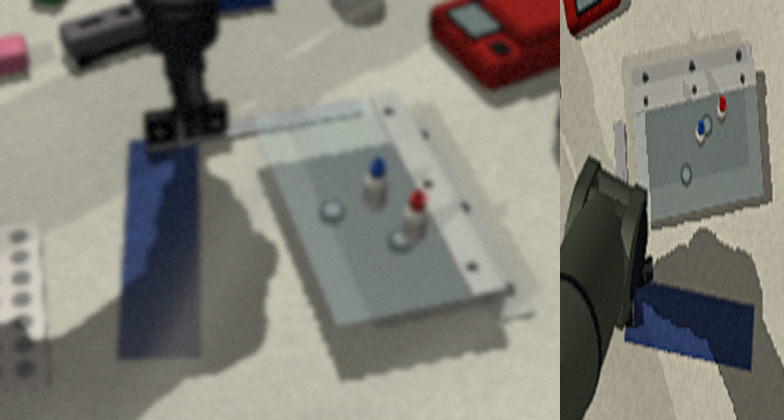

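Contact force of 13.5 N: the strip's rear overlaps the mat corner. Tilting the tip about 1° down lets the rear pass over the 3 mm mat during the sweep.

Request:
play_rows(
  deltas=[
    [0,0,-0.012,0,0,0,1],
    [0,0,-0.012,0,-0.007,0,1],
    [0.01,0,-0.012,0,-0.007,0,1],
    [0.012,-0.003,-0.012,0,-0.007,0,1],
  ],
)

```text
clock: 6.75
position: [0.4847, 0.1795, 0.0188]
tool_rot: [-3.141, 0.017, 0.096]
force: [-0.2, 0.1, -0.9]
grip_width: 0.0174
finger_force: 62.8
```

```bash
python3 - <<'E'
from h import *
s=observe();print(s["clock"],s["position"],s["tool_rot"],s["force"],s["moment"])
E
```

```text
6.75 [0.48474263 0.17948044 0.01881277] [-3.14110937  0.01745949  0.09590415] [-0.23355784  0.1074297  -0.94156641] [-0.00925174  0.04914948 -0.0330526 ]
```

Request:
play_rows(
  deltas=[
    [0,0,0.003,0,0,0,1],
    [0,0,0.006,0,0,0,1],
    [0,0.02,0.006,0,0,0,1],
    [0,0.06,0.006,0,0,0,1],
    [0,0.1,0.006,0,0,0,1],
    [0,0.14,0.006,0,0,0,1],
    [0,0.18,0.006,0,0,0,1],
    [0,0.21,0.006,0,0,0,1],
    [0,0.23,0.006,0,0,0,1],
    [0,0.25,0.006,0,0,0,1],
  ],
)

```text
clock: 7.75
position: [0.4959, 0.0544, 0.0158]
tool_rot: [-3.141, 0.018, 0.096]
force: [0.9, 0.3, -0.7]
grip_width: 0.0172
finger_force: 63.0
```

Request:
play_rows(
  deltas=[
    [0,0.02,0,0,0,0,1],
    [0,0.04,0,0,0,0,1],
    [0,0.06,0,0,0,0,1],
    [0,0.08,0,0,0,0,1],
    [0,0.1,0,0,0,0,1],
    [0,0.12,0,0,0,0,1],
    [0,0.14,0,0,0,0,1],
    [0,0.16,0,0,0,0,1],
  ],
)

```text
clock: 8.55
position: [0.5036, -0.0253, 0.0157]
tool_rot: [-3.141, 0.018, 0.096]
force: [0.1, 0.1, 1.5]
grip_width: 0.017
finger_force: 63.0
```

```bash
python3 - <<'E'
from h import *
s=observe();print(s["clock"],s["position"],s["tool_rot"],s["force"],s["moment"])
crop("side",250,170,180,140,4.2,"p3")
E
```

```text
8.55 [ 0.50364029 -0.02530547  0.01571475] [-3.14084702  0.01794047  0.09614608] [0.10250199 0.12479116 1.49475708] [ 0.24672106 -0.22389379  0.20299009]
```

View pics/p3.png

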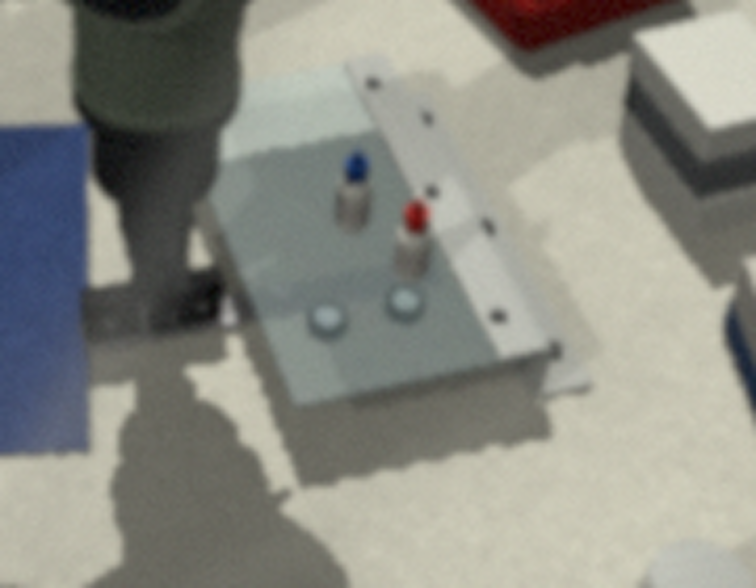

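Both filters (327,320) and (405,303 in crop) ride ahead of the strip. Continuing.

Request:
play_rows(
  deltas=[
    [0,0.02,0,0,0,0,1],
    [0,0.04,0,0,0,0,1],
    [0,0.06,0,0,0,0,1],
    [0,0.08,0,0,0,0,1],
    [0,0.1,0,0,0,0,1],
    [0,0.12,0,0,0,0,1],
    [0,0.14,0,0,0,0,1],
    [0,0.16,0,0,0,0,1],
    [0,0.18,0,0,0,0,1],
    [0,0.2,0,0,0,0,1],
  ],
)

```text
clock: 9.6
position: [0.5132, -0.1248, 0.0156]
tool_rot: [-3.141, 0.018, 0.096]
force: [0.8, 0.9, 0.2]
grip_width: 0.0174
finger_force: 63.1
```

Request:
play_rows(
  deltas=[
    [0,0.02,0,0,0,0,1],
    [0,0.04,0,0,0,0,1],
    [0,0.06,0,0,0,0,1],
    [0,0.08,0,0,0,0,1],
    [0,0.1,0,0,0,0,1],
    [0,0.12,0,0,0,0,1],
    [0,0.14,0,0,0,0,1],
    [0,0.15,0,0,0,0,1],
    [0,0.15,0,0,0,0,1],
  ],
)

```text
clock: 10.5
position: [0.5203, -0.1997, 0.0156]
tool_rot: [-3.141, 0.018, 0.095]
force: [-1.1, -0.3, -0.4]
grip_width: 0.0167
finger_force: 63.0
```

```bash
python3 - <<'E'
from h import *
s=observe();print(s["clock"],s["position"],s["tool_rot"],s["force"],s["moment"])
a=grab_frame("side");b=grab_frame("top")
cv2.imwrite("pics/p4.png",np.hstack([cv2.resize(i[:,:,::-1],None,fx=3,fy=3,interpolation=cv2.INTER_CUBIC) for i in (a[190:340,290:420],b[120:270,280:410])]))
E
```

```text
10.5 [ 0.5202645  -0.19966849  0.01561744] [-3.14135589  0.01786871  0.09490128] [-1.06116972 -0.27927439 -0.3963014 ] [-0.17466456 -0.18814011 -0.09679501]
```

View pics/p4.png

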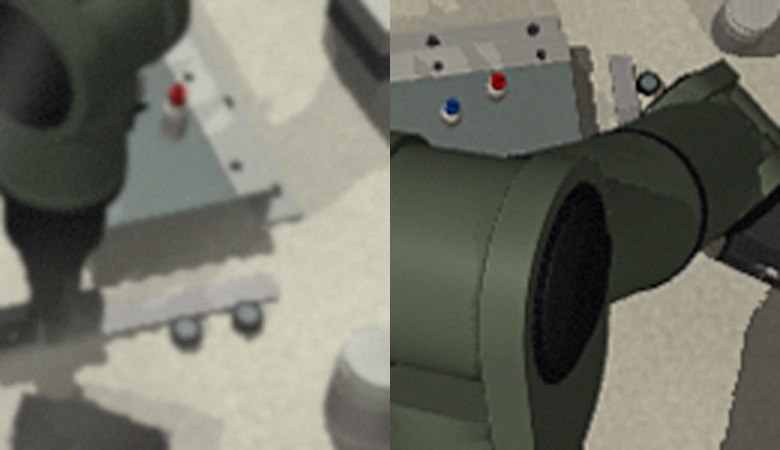

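Both filters are out (side crop 186,331 and 247,319). Returning the probe, lifted high over the droppers.

Request:
play_rows(
  deltas=[
    [0,-0.01,0,0,0,0,1],
    [0,-0.02,0,0,0,0,1],
    [0,-0.02,-0.03,0,0,0,1],
    [0,-0.02,-0.09,0,0,0,1],
    [0,-0.02,-0.15,0,0,0,1],
    [0,-0.02,-0.21,0,0,0,1],
    [0,-0.02,-0.27,0,0,0,1],
    [0,-0.02,-0.3,0,0,0,1],
    [0,-0.02,-0.3,0,0,0,1],
  ],
)

```text
clock: 11.5
position: [0.5228, -0.1884, 0.1676]
tool_rot: [-3.141, 0.015, 0.097]
force: [0.2, 0.8, -1.5]
grip_width: 0.0174
finger_force: 62.8
```

```bash
python3 - <<'E'
from h import *
s=observe();print(s["clock"],s["position"],s["tool_rot"])
plan((.4187,-.0475,.16,5.5),(.4187,-.0475,.16,82.2),(.4187,-.0475,.017,82.2))
E
```

```text
11.5 [ 0.5228492  -0.18843074  0.16757849] [-3.14123294  0.01514365  0.09676289]
(0.4187, -0.0475, 0.16, 5.5) [-0.1798, -0.3007, 0.018, -0.0002, 0.0072, 0.0004]
(0.4187, -0.0475, 0.16, 82.2) [0.0, 0.0, 0.0, 0.0, 0.0, -0.6392]
(0.4187, -0.0475, 0.017, 82.2) [0.0, -0.0, 0.286, 0.0, 0.0, 0.0]
```

Request:
play_rows(
  deltas=[
    [-0.02,-0.035,0,0,0,0,1],
    [-0.05,-0.08,0,0,0.0072,0,1],
    [-0.085,-0.14,0,0,0.0072,0,1],
    [-0.12,-0.2,0.01,0,0.0072,0,1],
    [-0.15,-0.25,0.018,0,0.0072,0,1],
    [-0.17,-0.285,0.018,0,0.0072,0,1],
    [-0.18,-0.3,0.018,0,0.0072,0,1],
  ],
)

```text
clock: 12.2
position: [0.4164, -0.0464, 0.1576]
tool_rot: [-3.14, 0.005, 0.098]
force: [0.6, -0.6, -1.3]
grip_width: 0.0168
finger_force: 62.8
```

Request:
play_rows(
  deltas=[
    [0,0,0,0,0,-0.06,1],
    [0,0,0,0,0,-0.13,1],
    [0,0,0,0,0,-0.2,1],
    [0,0,0,0,0,-0.27,1],
    [0,0,0,0,0,-0.34,1],
    [0,0,0,0,0,-0.41,1],
    [0,0,0,0,0,-0.48,1],
    [0,0,0,0,0,-0.55,1],
    [0,0,0,0,0,-0.61,1],
    [0,0,0,0,0,-0.639,1],
  ],
)

```text
clock: 13.2
position: [0.418, -0.0484, 0.158]
tool_rot: [-3.138, 0.0, 1.439]
force: [-1.3, 0.3, -1.9]
grip_width: 0.0171
finger_force: 62.8
```

```bash
python3 - <<'E'
from h import *
s=observe();print(s["clock"],s["position"],s["tool_rot"])
plan((.4187,-.0475,.03,82.2))
E
```

```text
13.2 [ 0.41795106 -0.04838151  0.15796882] [-3.13821225e+00  8.20098915e-05  1.43891095e+00]
(0.4187, -0.0475, 0.03, 82.2) [0.002, 0.0021, 0.2559, -0.0016, 0.0, 0.002]
```

Request:
play_rows(
  deltas=[
    [0,0,0.05,0,0,0,1],
    [0.002,0.002,0.12,0,0,0,1],
    [0.002,0.002,0.19,0,0,0,1],
    [0.002,0.002,0.24,0,0,0,1],
    [0.002,0.002,0.26,0,0,0,1],
    [0.002,0.002,0.272,0,0,0,1],
    [0.002,0.002,0.278,0,0,0,1],
    [0.002,0.002,0.282,0,0,0,1],
    [0.002,0.002,0.282,0,0,0,1],
  ],
)

```text
clock: 14.1
position: [0.4191, -0.0469, 0.0178]
tool_rot: [-3.14, -0.0, 1.435]
force: [-0.8, 0.3, -1.4]
grip_width: 0.0169
finger_force: 62.8
```

Request:
play_rows(
  deltas=[
    [0,0,0.003,0,0,0,1],
    [0,0,0.005,0,0,0,1],
    [0,0,0.006,0,0,0,1],
    [0,0,0.006,0,0,0,0],
    [0,0,0.006,0,0,0,0],
    [0,0,0.006,0,0,0,0],
    [0,0,0.006,0,0,0,0],
    [0,0,-0.05,0,0,0,0],
    [0,0,-0.15,0,0,0,0],
    [0,0,-0.22,0,0,0,0],
  ],
)

```text
clock: 15.1
position: [0.4188, -0.0473, 0.1293]
tool_rot: [-3.139, -0.0, 1.434]
force: [0.5, -0.4, 0.1]
grip_width: 0.0853
finger_force: 0.0
```

```bash
python3 - <<'E'
from h import *
s=observe();print(s["clock"],s["position"],s["tool_rot"],s["force"],s["grip_width"])
a=grab_frame("side");b=grab_frame("top")
cv2.imwrite("pics/p5.png",np.hstack([cv2.resize(i[:,:,::-1],None,fx=f,fy=f,interpolation=cv2.INTER_CUBIC) for i,f in ((a[200:325,225:385],2.88),(b[120:240,330:440],3))]))
E
```

```text
15.1 [ 0.41878598 -0.04730128  0.12927334] [-3.13863696e+00 -1.40722162e-04  1.43367974e+00] [ 0.48821369 -0.44514925  0.12742765] 0.08534620504029235
```

View pics/p5.png

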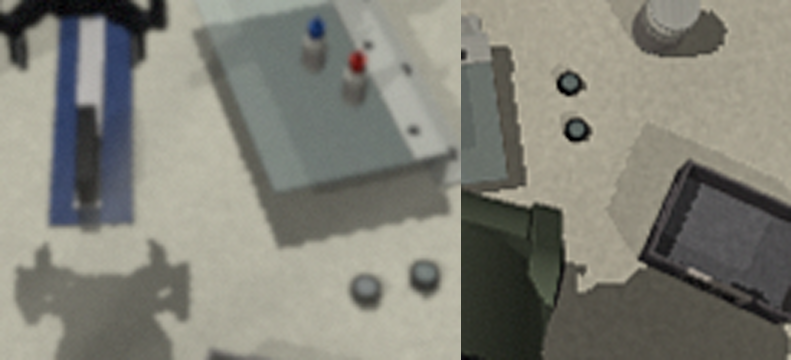

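Probe is back on the mat; the filters lie in the open at top crop (108,83) and (115,129), and the shelf is empty.

```bash
python3 - <<'E'
from h import *
np.set_printoptions(precision=4,suppress=True)
T=lambda x,y:pix2w("top",330+(x+.5)/3-.5,120+(y+.5)/3-.5,.01)
A,B=T(108,83),T(115,129);
S=lambda x,y:pix2w("side",225+(x+.5)/2.88-.5,200+(y+.5)/2.88-.5,.01)
print(A,B,S(425,273),S(367,289))
print("case",T(688-461,163),T(641-461,258))
A=(A+S(425,273))/2;B=(B+S(367,289))/2
plan((.50,-.15,.15,20),(B[0],B[1],.08,20),(B[0],B[1],.001,20))
E
```

```text
[ 0.6804 -0.2096  0.01  ] [ 0.6292 -0.2146  0.01  ] [ 0.6815 -0.2102  0.01  ] [ 0.6299 -0.2174  0.01  ]
case [ 0.5889 -0.3324  0.01  ] [ 0.4873 -0.2765  0.01  ]
(0.5, -0.15, 0.15, 20) [-0.1825, 0.1852, -0.0384, 0.0006, -0.0014, 0.5182]
(np.float64(0.6295364522460849), np.float64(-0.21600083732241565), 0.08, 20) [0.1983, 0.2126, 0.14, 0.0, 0.0, 0.0]
(np.float64(0.6295364522460849), np.float64(-0.21600083732241565), 0.001, 20) [0.0, -0.0, 0.158, 0.0, 0.0, 0.0]
```

Request:
play_rows(
  deltas=[
    [-0.1825,0.185,-0.0384,0,0,0.518,0.4],
    [-0.1825,0.185,-0.0384,0,0,0.518,0.4],
    [-0.1825,0.185,-0.0384,0,0,0.518,0.4],
    [-0.1825,0.185,-0.0384,0,0,0.518,0.4],
    [-0.1825,0.185,-0.0384,0,0,0.518,0.4],
    [-0.1825,0.185,-0.0384,0,0,0.518,0.4],
    [-0.1825,0.185,-0.0384,0,0,0.518,0.4],
    [-0.1825,0.185,-0.0384,0,0,0.518,0.4],
    [-0.1825,0.185,-0.0384,0,0,0.518,0.4],
  ],
  newtons=25,
)

```text
clock: 16.1
position: [0.4981, -0.1499, 0.1458]
tool_rot: [-3.14, 0.003, 0.352]
force: [0.1, -0.1, -0.3]
grip_width: 0.0514
finger_force: 0.0
```

Request:
play_rows(
  deltas=[
    [0.1983,0.2126,0.14,0,0,0,0.4],
    [0.1983,0.2126,0.14,0,0,0,0.4],
    [0.1983,0.2126,0.14,0,0,0,0.4],
    [0.1983,0.2126,0.14,0,0,0,0.4],
    [0.1983,0.2126,0.14,0,0,0,0.4],
    [0.1983,0.2126,0.14,0,0,0,0.4],
  ],
)

```text
clock: 16.7
position: [0.6268, -0.2159, 0.076]
tool_rot: [-3.14, 0.003, 0.351]
force: [-1.1, 0.2, 0.3]
grip_width: 0.0513
finger_force: 0.0
```

```bash
python3 - <<'E'
from h import *
plan((.6295,-.216,.001,20))
print(observe()["grip_width"])
a=grab_frame("side");M=(a[255:325,290:400,::-1]);cv2.imwrite("pics/p6.png",cv2.resize(M,None,fx=5,fy=5,interpolation=cv2.INTER_CUBIC))
E
```

```text
(0.6295, -0.216, 0.001, 20) [0.0055, 0.0023, 0.15, -0.0009, 0.0014, 0.0008]
0.05127733817698128
```

View pics/p6.png

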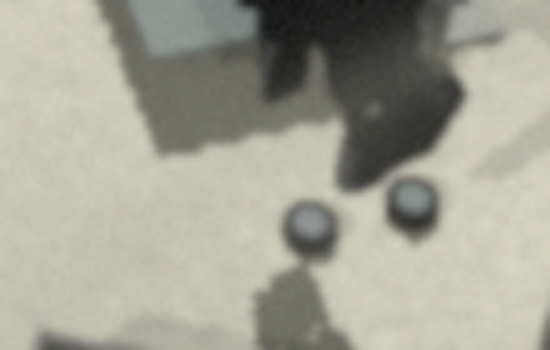

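Filters unmoved (311,227) and (412,203); the gripper is above the nearer one. Descend and grasp.

Request:
play_rows(
  deltas=[
    [0.0055,0.002,0.04,0,0.0014,0,0.4],
    [0.0055,0.002,0.09,0,0.0014,0,0.4],
    [0.0055,0.002,0.12,0,0.0014,0,0.4],
    [0.0055,0.002,0.135,0,0.0014,0,0.4],
    [0.0055,0.002,0.145,0,0.0014,0,0.4],
    [0.0055,0.002,0.148,0,0.0014,0,0.4],
  ],
)

```text
clock: 17.35
position: [0.6304, -0.2159, 0.002]
tool_rot: [-3.14, -0.001, 0.35]
force: [0.3, -0.5, 0.9]
grip_width: 0.0512
finger_force: 0.0
```

Request:
play_rows(
  deltas=[
    [0,0,0,0,0,0,0.6],
    [0,0,0,0,0,0,1],
    [0,0,0,0,0,0,1],
    [0,0,0,0,0,0,1],
    [0,0,0,0,0,0,1],
    [0,0,0,0,0,0,1],
  ],
)

```text
clock: 17.95
position: [0.6307, -0.216, 0.0026]
tool_rot: [-3.141, -0.001, 0.35]
force: [-1.6, 0.5, 5.9]
grip_width: 0.0242
finger_force: 24.4
```

```bash
python3 - <<'E'
from h import *
s=observe();print(s["position"],s["grip_width"],s["force"])
t=np.radians(-28.5);C=np.array([.493,-.3703]);xd=np.array([np.cos(t),np.sin(t)]);yd=np.array([-xd[1],xd[0]])
p1=C+.035*yd;p2=C-.035*yd;print(p1,p2)
z=s["position"][2]
plan((.6295,-.216,.13,20),(*p1,.13,61.5),(*p1,z+.007,61.5))
E
```

```text
[ 0.63068123 -0.21602117  0.00255331] 0.02418087167631438 [-1.58241932  0.47777484  5.90133251]
[ 0.50970056 -0.3395414 ] [ 0.47629944 -0.4010586 ]
(0.6295, -0.216, 0.13, 20) [-0.0019, -0.0011, -0.2549, -0.0005, -0.0005, 0.0002]
(np.float64(0.5097005566090863), np.float64(-0.3395414010568312), 0.13, 61.5) [-0.3097, 0.1502, 0.0, 0.0, 0.0, -0.3458]
(np.float64(0.5097005566090863), np.float64(-0.3395414010568312), np.float64(0.00955330664979448), 61.5) [0.0, -0.0, 0.2409, 0.0, 0.0, 0.0]
```

Request:
play_rows(
  deltas=[
    [0,0,-0.02,0,0,0,1],
    [0,0,-0.07,0,0,0,1],
    [0,0,-0.13,0,0,0,1],
    [0,0,-0.19,0,0,0,1],
    [0,0,-0.24,0,0,0,1],
    [0,0,-0.255,0,0,0,1],
  ],
)

```text
clock: 18.55
position: [0.6313, -0.2166, 0.1328]
tool_rot: [3.141, -0.003, 0.349]
force: [-0.1, 0.8, -0.4]
grip_width: 0.0241
finger_force: 24.6
```

Request:
play_rows(
  deltas=[
    [-0.04,0.02,0,0,0,-0.04,1],
    [-0.1,0.05,0,0,0,-0.1,1],
    [-0.16,0.08,0,0,0,-0.17,1],
    [-0.22,0.11,0,0,0,-0.24,1],
    [-0.27,0.135,0,0,0,-0.3,1],
    [-0.3,0.147,0,0,0,-0.335,1],
    [-0.3097,0.15,0,0,0,-0.3458,1],
    [-0.3097,0.15,0,0,0,-0.3458,1],
  ],
)

```text
clock: 19.35
position: [0.5104, -0.3397, 0.1292]
tool_rot: [-3.141, -0.002, 1.072]
force: [0.2, -0.1, 0.4]
grip_width: 0.0242
finger_force: 24.6
```

```bash
python3 - <<'E'
from h import *
s=observe();print(s["clock"],s["position"],s["grip_width"],s["tool_rot"])
plan((.5097,-.3395,.0085,61.5))
a=grab_frame("side");b=grab_frame("top")
cv2.imwrite("pics/p7.png",np.hstack([cv2.resize(i[:,:,::-1],None,fx=3,fy=3,interpolation=cv2.INTER_CUBIC) for i in (a[270:420,250:380],b[130:280,350:480])]))
E
```

```text
19.35 [ 0.51035295 -0.33967689  0.1292278 ] 0.02419646917560817 [-3.14071404e+00 -1.55350582e-03  1.07172605e+00]
(0.5097, -0.3395, 0.0085, 61.5) [-0.0007, -0.0011, 0.2415, -0.0004, -0.0007, -0.0008]
```

View pics/p7.png

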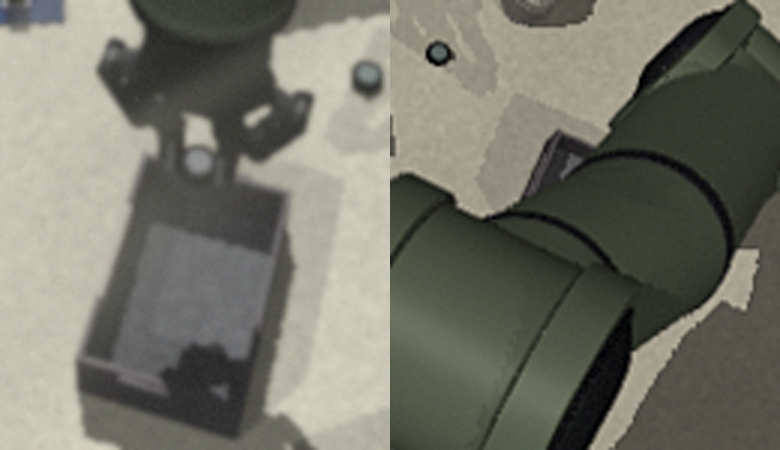

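```bash
python3 - <<'E'
from h import *
np.set_printoptions(precision=4,suppress=True)
S=lambda x,y,z=.05:pix2w("side",250+(x+.5)/3-.5,270+(y+.5)/3-.5,z)
for p in [(147,157),(290,195),(80,362),(240,432),(120,378),(163,390)]: print(p,S(*p)[:2])
T=lambda x,y,s,ox,oy,z=.05:pix2w("top",ox+(x+.5)/s-.5,oy+(y+.5)/s-.5,z)
print(T(562-390,132,3,350,130)[:2])
a=cv2.imread("pics/raw_top0.png");b=cv2.imread("pics/raw_side0.png")
cv2.imwrite("pics/p8.png",np.hstack([cv2.resize(i,None,fx=5,fy=5,interpolation=cv2.INTER_CUBIC) for i in (a[168:233,380:460],b[315:415,272:352][:65]*0+b[348:413,272:352])]))
E
```

```text
(147, 157) [ 0.4891 -0.2784]
(290, 195) [ 0.5829 -0.3251]
(80, 362) [ 0.4185 -0.4183]
(240, 432) [ 0.5095 -0.4775]
(120, 378) [ 0.4421 -0.4326]
(163, 390) [ 0.4676 -0.4445]
[ 0.5812 -0.3268]
```

View pics/p8.png

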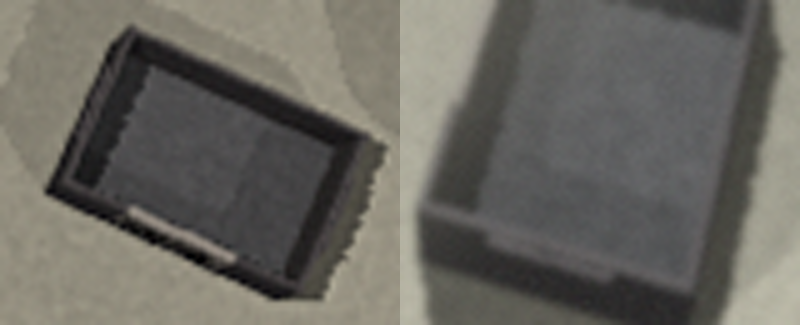

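The white fold is on the long wall facing the robot (top crop 180,235), so that is the labelled wall. The grey strip on the short wall in the side view doesn't fit. I'll refine the case pose.

```bash
python3 - <<'E'
from h import *
from scipy.optimize import least_squares
np.set_printoptions(precision=4,suppress=True)
T=lambda x,y:pix2w("top",380+(x+.5)/5-.5,168+(y+.5)/5-.5,.05)[:2]
S=lambda x,y:pix2w("side",250+(x+.5)/3-.5,270+(y+.5)/3-.5,.05)[:2]
# order: (+x,+y),(+x,-y),(-x,-y),(-x,+y)
t=np.array([T(130,28),T(365,135),T(290,293),T(52,186)]);s=np.array([S(290,195),S(240,432),S(80,362),S(147,157)])
L=np.array([[.055,.08],[.055,-.08],[-.055,-.08],[-.055,.08]])
def res(p,obs):
    c,q=np.cos(p[2]),np.sin(p[2]);return (L@np.array([[c,q],[-q,c]])+p[:2]-obs).ravel()
for o in(t,s):
    r=least_squares(res,[.49,-.37,-.5],args=(o,));print(r.x[:2],np.degrees(r.x[2]),r.fun.reshape(4,2)*1000)
print("fold ends",T(130,210),T(235,263))
E
```

```text
[ 0.4983 -0.366 ] -27.23477682334371 [[ 1.0669  2.4705]
 [-1.0737  0.9229]
 [-1.8293 -2.035 ]
 [ 1.8361 -1.3584]]
[ 0.5    -0.3748] -27.32070878555908 [[ 2.683  -3.9153]
 [ 2.6071  6.3315]
 [-4.0662 -2.3035]
 [-1.2239 -0.1128]]
fold ends [ 0.4681 -0.3154] [ 0.4338 -0.3776]
```

Request:
play_rows(
  deltas=[
    [0.007,0.005,0.03,0,0,0,1],
    [0.007,0.005,0.09,0,0,0,1],
    [0.007,0.005,0.15,0,0,0,1],
    [0.007,0.005,0.2,0,0,0,1],
    [0.007,0.005,0.225,0,0,0,1],
    [0.007,0.005,0.235,0,0,0,1],
    [0.007,0.005,0.24,0,0,0,1],
    [0.007,0.005,0.242,0,0,0,1],
  ],
)

```text
clock: 20.25
position: [0.5149, -0.3376, 0.0087]
tool_rot: [3.141, -0.001, 1.074]
force: [0.2, -0.7, 0.4]
grip_width: 0.0242
finger_force: 24.6
```

Request:
play_rows(
  deltas=[
    [0,0,0.001,0,0,0,1],
    [0,0,0.002,0,0,0,1],
    [0,0,0.002,0,0,0,1],
  ],
)

```text
clock: 20.55
position: [0.5147, -0.3375, 0.0076]
tool_rot: [-3.141, -0.001, 1.074]
force: [-0.6, 0.5, -0.2]
grip_width: 0.0244
finger_force: 24.6
```

Request:
play_rows(
  deltas=[
    [0,0,0.001,0,0,0,1],
    [0,0,0.002,0,0,0,1],
    [0,0,0.0025,0,0,0,1],
    [0,0,0.0025,0,0,0,1],
  ],
)

```text
clock: 20.95
position: [0.5145, -0.3376, 0.0065]
tool_rot: [-3.141, -0.001, 1.074]
force: [-1.8, 1.1, 11.0]
grip_width: 0.0243
finger_force: 25.5
```

Request:
play_rows(
  deltas=[
    [0,0,0,0,0,0,0.45],
    [0,0,0,0,0,0,0.45],
    [0,0,0,0,0,0,0.45],
    [0,0,-0.02,0,0,0,0.4],
    [0,0,-0.08,0,0,0,0.4],
    [0,0,-0.15,0,0,0,0.4],
    [0,0,-0.22,0,0,0,0.4],
    [0,0,-0.25,0,0,0,0.4],
  ],
)

```text
clock: 21.75
position: [0.5152, -0.3385, 0.1346]
tool_rot: [3.139, -0.001, 1.073]
force: [-0.0, -0.8, 1.0]
grip_width: 0.0512
finger_force: 0.0
```

```bash
python3 - <<'E'
from h import *
s=observe();print(s["clock"],s["position"],s["grip_width"])
plan((.681,-.21,.09,20),(.681,-.21,.002,20))
a=grab_frame("side");b=grab_frame("top")
cv2.imwrite("pics/p9.png",np.hstack([cv2.resize(i[:,:,::-1],None,fx=3,fy=3,interpolation=cv2.INTER_CUBIC) for i in (a[270:420,250:380],b[130:280,350:480])]))
E
```

```text
21.75 [ 0.51522467 -0.33847026  0.13460238] 0.05124841442778837
(0.681, -0.21, 0.09, 20) [0.3839, 0.1685, 0.0902, 0.0011, -0.0011, 0.3458]
(0.681, -0.21, 0.002, 20) [0.0, -0.0, 0.176, 0.0, 0.0, 0.0]
```

View pics/p9.png

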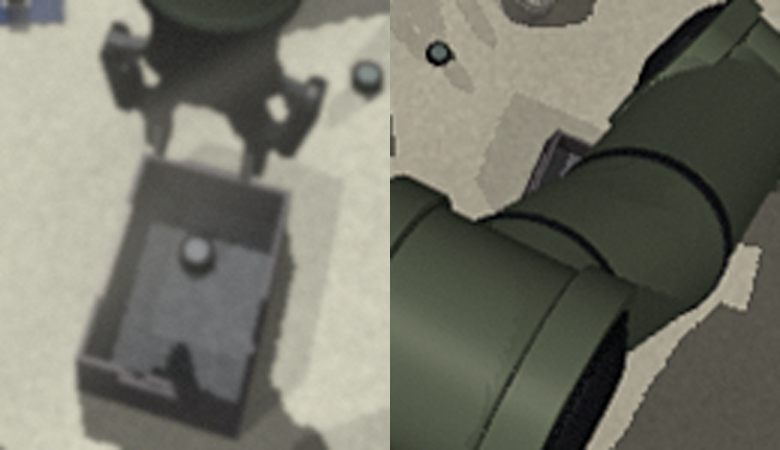

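The first filter lies flat in the case (side 197,253); the second is unmoved at top (438,53).

Request:
play_rows(
  deltas=[
    [0.06,0.03,0,0,0,0.07,0.4],
    [0.14,0.06,0.01,0,0,0.14,0.4],
    [0.22,0.1,0.03,0,0,0.21,0.4],
    [0.3,0.135,0.05,0,0,0.28,0.4],
    [0.36,0.16,0.08,0,0,0.34,0.4],
    [0.384,0.1685,0.09,0,0,0.346,0.4],
    [0.384,0.1685,0.09,0,0,0.346,0.4],
  ],
)

```text
clock: 22.55
position: [0.6801, -0.2071, 0.0838]
tool_rot: [-3.139, 0.002, 0.353]
force: [-1.2, 0.4, 0.4]
grip_width: 0.0513
finger_force: 0.0
```

```bash
python3 - <<'E'
from h import *
s=observe();print(s["clock"],s["position"])
a=cv2.imread("pics/p9.png") # centroid of dark ring in earlier frame, top half (scale 3)
g=cv2.cvtColor(a[35:72,390+30:390+66],cv2.COLOR_BGR2GRAY);y,x=np.nonzero(g<75);u,v=(30+x.mean()),(35+y.mean());print(u,v,len(x))
A=pix2w("top",350+(u+.5)/3-.5,130+(v+.5)/3-.5,.01);print(A)
g=cv2.cvtColor(a[50:105,340:390],cv2.COLOR_BGR2GRAY);y,x=np.nonzero(g<95);u,v=340+(x.min()+x.max())/2,50+(y.min()+y.max())/2;print(u,v,len(x),pix2w("side",250+(u+.5)/3-.5,270+(v+.5)/3-.5,.006))
plan((A[0],A[1]-.0003,.002,20))
E
```

```text
22.55 [ 0.68007269 -0.20707816  0.08382301]
48.540462427745666 54.3757225433526 346
[ 0.67882862 -0.21010246  0.01      ]
366.5 83.5 380 [ 0.67926377 -0.21576092  0.006     ]
(np.float64(0.6788286202013365), np.float64(-0.21040245812671482), 0.002, 20) [-0.0043, 0.0059, 0.1636, -0.0014, 0.0009, 0.0018]
```

Request:
play_rows(
  deltas=[
    [-0.003,0.006,0.03,0,0,0,0.4],
    [-0.003,0.006,0.08,0,0,0,0.4],
    [-0.003,0.006,0.12,0,0,0,0.4],
    [-0.003,0.006,0.145,0,0,0,0.4],
    [-0.003,0.006,0.157,0,0,0,0.4],
    [-0.003,0.006,0.162,0,0,0,0.4],
    [-0.003,0.006,0.162,0,0,0,0.4],
  ],
)

```text
clock: 23.25
position: [0.6798, -0.2125, 0.0054]
tool_rot: [-3.141, -0.001, 0.349]
force: [-0.6, 0.1, -0.5]
grip_width: 0.0511
finger_force: 0.0
```

Request:
play_rows(
  deltas=[
    [0,0,0,0,0,0,0.6],
    [0,0,0,0,0,0,1],
    [0,0,0,0,0,0,1],
    [0,0,0,0,0,0,1],
    [0,0,0,0,0,0,1],
    [0,0,0,0,0,0,1],
  ],
)

```text
clock: 23.85
position: [0.6801, -0.2123, 0.006]
tool_rot: [-3.141, -0.001, 0.349]
force: [-1.3, -0.3, 5.7]
grip_width: 0.0237
finger_force: 24.2
```

```bash
python3 - <<'E'
from h import *
s=observe();print(s["position"],s["grip_width"],s["force"])
p2=np.array([.499,-.369])-.035*np.array([.4586,.8886]);print(p2)
plan((.68,-.21,.13,20),(*p2,.13,61.5),(*p2,.0085,61.5))
E
```

```text
[ 0.68008666 -0.2123013   0.00595418] 0.023739672312762028 [-1.30536715 -0.30465985  5.71329737]
[ 0.482949 -0.400101]
(0.68, -0.21, 0.13, 20) [0.0017, -0.0046, -0.2481, -0.0004, -0.0006, 0.0001]
(np.float64(0.482949), np.float64(-0.400101), 0.13, 61.5) [-0.5004, 0.2225, 0.0, 0.0, 0.0, -0.3458]
(np.float64(0.482949), np.float64(-0.400101), 0.0085, 61.5) [0.0, -0.0, 0.243, 0.0, 0.0, 0.0]
```

Grip is a bit high on the ring; regrip 3.5 mm lower.

Request:
play_rows(
  deltas=[
    [0,0,0,0,0,0,0.4],
    [0,0,0,0,0,0,0.4],
    [0,0,0.004,0,0,0,0.4],
    [0,0,0.008,0,0,0,0.4],
    [0,0,0.008,0,0,0,0.6],
    [0,0,0.008,0,0,0,1],
    [0,0,0.008,0,0,0,1],
    [0,0,0.008,0,0,0,1],
    [0,0,0.008,0,0,0,1],
    [0,0,0.008,0,0,0,1],
  ],
)

```text
clock: 24.85
position: [0.6796, -0.2122, 0.001]
tool_rot: [-3.14, -0.0, 0.349]
force: [0.4, 0.5, -1.1]
grip_width: 0.0246
finger_force: 24.5
```

Request:
play_rows(
  deltas=[
    [0,0,-0.02,0,0,0,1],
    [0,0,-0.07,0,0,0,1],
    [0,0,-0.13,0,0,0,1],
    [0,0,-0.19,0,0,0,1],
    [0,0,-0.24,0,0,0,1],
    [0,0,-0.255,0,0,0,1],
  ],
)

```text
clock: 25.45
position: [0.6807, -0.213, 0.1323]
tool_rot: [3.141, -0.004, 0.349]
force: [0.3, -0.7, -0.2]
grip_width: 0.0245
finger_force: 24.6
```

Request:
play_rows(
  deltas=[
    [-0.04,0.02,0,0,0,-0.03,1],
    [-0.1,0.045,0,0,0,-0.07,1],
    [-0.17,0.075,0,0,0,-0.12,1],
    [-0.24,0.107,0,0,0,-0.17,1],
    [-0.31,0.138,0,0,0,-0.22,1],
    [-0.38,0.17,0,0,0,-0.27,1],
    [-0.44,0.196,0,0,0,-0.31,1],
    [-0.485,0.216,0,0,0,-0.34,1],
    [-0.5,0.2225,0,0,0,-0.346,1],
    [-0.5,0.2225,0,0,0,-0.346,1],
  ],
)

```text
clock: 26.45
position: [0.482, -0.4032, 0.1284]
tool_rot: [-3.141, -0.001, 1.071]
force: [-0.2, 0.1, 0.9]
grip_width: 0.0246
finger_force: 24.6
```

```bash
python3 - <<'E'
from h import *
s=observe();print(s["clock"],s["position"],s["grip_width"])
plan((.483,-.4,.009,61.5))
E
```

```text
26.45 [ 0.48203375 -0.40317722  0.12843252] 0.024567207077463273
(0.483, -0.4, 0.009, 61.5) [0.0062, -0.0011, 0.2389, -0.0004, -0.0006, -0.0011]
```

Request:
play_rows(
  deltas=[
    [0.006,0,0.03,0,0,0,1],
    [0.006,0,0.09,0,0,0,1],
    [0.006,0,0.15,0,0,0,1],
    [0.006,0,0.2,0,0,0,1],
    [0.006,0,0.225,0,0,0,1],
    [0.006,0,0.235,0,0,0,1],
    [0.006,0,0.24,0,0,0,1],
    [0.006,0,0.242,0,0,0,1],
    [0.006,0,0.242,0,0,0,1],
  ],
)

```text
clock: 27.35
position: [0.4847, -0.3999, 0.0081]
tool_rot: [3.141, -0.001, 1.074]
force: [0.2, 0.4, -1.0]
grip_width: 0.0246
finger_force: 24.6
```

Request:
play_rows(
  deltas=[
    [0,0,0.001,0,0,0,1],
    [0,0,0.002,0,0,0,1],
    [0,0,0.0025,0,0,0,1],
    [0,0,0.0025,0,0,0,1],
  ],
)

```text
clock: 27.75
position: [0.4842, -0.3997, 0.0061]
tool_rot: [-3.141, -0.001, 1.074]
force: [0.3, 0.2, 0.5]
grip_width: 0.0245
finger_force: 24.6
```

Request:
play_rows(
  deltas=[
    [0,0,0.001,0,0,0,1],
    [0,0,0.002,0,0,0,1],
    [0,0,0.0025,0,0,0,1],
    [0,0,0.0025,0,0,0,1],
  ],
)

```text
clock: 28.15
position: [0.4842, -0.3996, 0.0049]
tool_rot: [-3.141, -0.001, 1.074]
force: [-0.2, 2.1, 3.8]
grip_width: 0.0249
finger_force: 24.9
```

Request:
play_rows(
  deltas=[
    [0,0,0,0,0,0,0.45],
    [0,0,0,0,0,0,0.45],
    [0,0,0,0,0,0,0.45],
    [0,0,-0.02,0,0,0,0.4],
    [0,0,-0.08,0,0,0,0.4],
    [0,0,-0.15,0,0,0,0.2],
    [0,0,-0.22,0,0,0,0],
    [0,0,-0.28,0,0,0,0],
  ],
)

```text
clock: 28.95
position: [0.4842, -0.4001, 0.1474]
tool_rot: [3.141, -0.001, 1.073]
force: [0.7, -0.9, -0.1]
grip_width: 0.0854
finger_force: 0.0
```

```bash
python3 - <<'E'
from h import *
s=observe();print(s["clock"],s["position"],s["grip_width"])
a=grab_frame("side");b=grab_frame("top");cv2.imwrite("pics/raw_side9.png",a[:,:,::-1]);cv2.imwrite("pics/raw_top9.png",b[:,:,::-1])
up=lambda i,f:cv2.resize(i[:,:,::-1],None,fx=f,fy=f,interpolation=cv2.INTER_CUBIC)
top=np.hstack([up(b[203:263,165:215],8)[:480],up(a[290:410,265:355],4)[:480]])
cv2.imwrite("pics/p10.png",top);print(top.shape)
E
```

```text
28.95 [ 0.48420786 -0.40008589  0.14739254] 0.08540316215806212
(480, 760, 3)
```

View pics/p10.png

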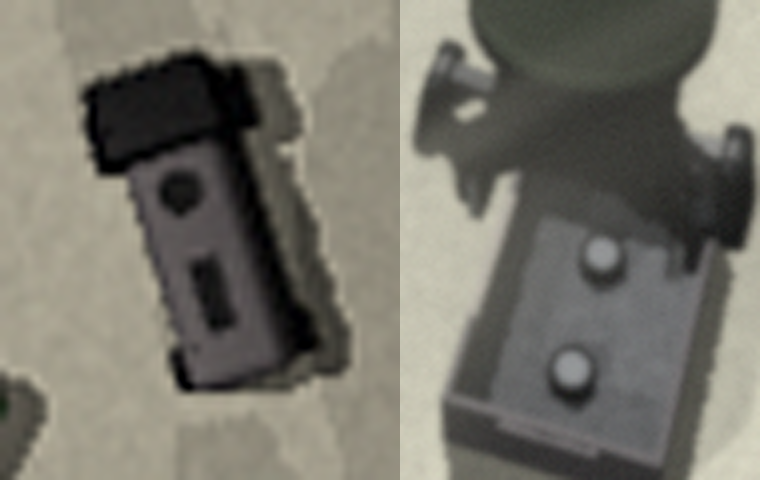

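Both filters lie flat in the case (601,252) and (572,370). Scanner axis from its buttons: (181,191), (211,292).

```bash
python3 - <<'E'
from h import *
np.set_printoptions(precision=4,suppress=True)
T=lambda x,y,z:pix2w("top",165+(x+.5)/8-.5,203+(y+.5)/8-.5,z)[:2]
b1,b2=T(181,191,.038),T(211,292,.038);d=b1-b2;print("buttons",b1,b2,np.degrees(np.arctan2(d[1],d[0])))
fl,fr,rl,rr=[T(*p,.042) for p in[(85,92),(207,57),(103,172),(228,140)]]
print("head",fl,fr,rl,rr,np.linalg.norm(fl-fr),np.linalg.norm(fl-rl))
e=fl-fr;print("yaw front",np.degrees(np.arctan2(e[1],e[0]))-90)
e=rl-rr;print("yaw rear",np.degrees(np.arctan2(e[1],e[0]))-90)
l1,l2=T(131,178,.038),T(183,350,.038);e=l1-l2;print("left edge",l1,l2,np.degrees(np.arctan2(e[1],e[0])))
r1,r2=T(228,150,.038),T(292,360,.038);e=r1-r2;print("right",r1,r2,np.degrees(np.arctan2(e[1],e[0])))
t=T(190,388,.038),T(292,362,.038);print("tail",*t)
E
```

```text
buttons [0.4322 0.3621] [0.3926 0.35  ] 17.013052120061673
head [0.4714 0.3992] [0.4841 0.3516] [0.4399 0.3917] [0.4513 0.3431] 0.04921760962201053 0.032398024142267924
yaw front 14.960228551664017
yaw rear 13.24017048820032
left edge [0.4377 0.3817] [0.3704 0.3606] 17.388558934671853
right [0.4479 0.3439] [0.3657 0.3184] 17.2786005951733
tail [0.3557 0.3578] [0.3649 0.3184]
```

```bash
python3 - <<'E'
from h import *
plan((.50,-.05,.15,40),(.419,.3575,.12,16.5),(.419,.3575,.010,16.5))
E
```

```text
(0.5, -0.05, 0.15, 40) [0.6312, -0.3096, -0.0023, 0.0024, -0.0008, 0.1792]
(0.419, 0.3575, 0.12, 16.5) [0.3998, -0.7285, 0.06, 0.0, -0.0, 0.1958]
(0.419, 0.3575, 0.01, 16.5) [0.0, -0.0, 0.22, 0.0, 0.0, 0.0]
```

Request:
play_rows(
  deltas=[
    [0.6312,-0.3096,0,0,0,0.179,0],
    [0.6312,-0.3096,0,0,0,0.179,0],
    [0.6312,-0.3096,0,0,0,0.179,0],
    [0.6312,-0.3096,0,0,0,0.179,0],
    [0.6312,-0.3096,0,0,0,0.179,0],
    [0.6312,-0.3096,0,0,0,0.179,0],
    [0.6312,-0.3096,0,0,0,0.179,0],
    [0.6312,-0.3096,0,0,0,0.179,0],
    [0.6312,-0.3096,0,0,0,0.179,0],
  ],
  newtons=50,
)

```text
clock: 29.95
position: [0.4986, -0.0473, 0.1454]
tool_rot: [-3.14, -0.001, 0.702]
force: [0.6, -1.3, 0.6]
grip_width: 0.0852
finger_force: 0.0
```

Request:
play_rows(
  deltas=[
    [0.4,-0.7285,0.06,0,0,0.196,0],
    [0.4,-0.7285,0.06,0,0,0.196,0],
    [0.4,-0.7285,0.06,0,0,0.196,0],
    [0.4,-0.7285,0.06,0,0,0.196,0],
    [0.4,-0.7285,0.06,0,0,0.196,0],
    [0.4,-0.7285,0.06,0,0,0.196,0],
    [0.4,-0.7285,0.06,0,0,0.196,0],
    [0.4,-0.7285,0.06,0,0,0.196,0],
    [0.4,-0.7285,0.06,0,0,0.196,0],
    [0.4,-0.7285,0.06,0,0,0.196,0],
  ],
)

```text
clock: 30.95
position: [0.4173, 0.3605, 0.1154]
tool_rot: [-3.14, -0.0, 0.291]
force: [0.3, -0.9, -0.5]
grip_width: 0.0853
finger_force: 0.0
```

```bash
python3 - <<'E'
from h import *
s=observe();print(s["clock"],s["position"],s["tool_rot"],s["qpos"])
plan((.419,.3575,.010,16.5))
E
```

```text
30.95 [0.41732443 0.3604985  0.11541273] [-3.14039461e+00 -2.02337019e-04  2.90798904e-01] [-1.33283022  0.70835372  0.75955846  1.92126157 -0.68409391  0.78994639
 -1.46730141]
(0.419, 0.3575, 0.01, 16.5) [0.0014, 0.007, 0.2108, -0.0006, -0.0001, 0.0013]
```

Request:
play_rows(
  deltas=[
    [0.0014,0.007,0.04,0,0,0,0],
    [0.0014,0.007,0.1,0,0,0,0],
    [0.0014,0.007,0.15,0,0,0,0],
    [0.0014,0.007,0.185,0,0,0,0],
    [0.0014,0.007,0.202,0,0,0,0],
    [0.0014,0.007,0.208,0,0,0,0],
    [0.0014,0.007,0.208,0,0,0,0],
  ],
)

```text
clock: 31.65
position: [0.4198, 0.3553, 0.0124]
tool_rot: [-3.14, -0.001, 0.287]
force: [-0.9, -0.7, 1.4]
grip_width: 0.0854
finger_force: 0.0
```

Request:
play_rows(
  deltas=[
    [0,0,0,0,0,0,0.3],
    [0,0,0,0,0,0,0.45],
    [0,0,0,0,0,0,1],
    [0,0,0,0,0,0,1],
    [0,0,0,0,0,0,1],
    [0,0,0,0,0,0,1],
    [0,0,0,0,0,0,1],
  ],
)

```text
clock: 32.35
position: [0.4192, 0.3563, 0.0126]
tool_rot: [-3.139, -0.001, 0.289]
force: [-2.5, -0.6, 11.8]
grip_width: 0.0392
finger_force: 50.2
```

```bash
python3 - <<'E'
from h import *
s=observe();print(s["clock"],s["position"],s["tool_rot"],s["force"],s["grip_width"])
E
```

```text
32.35 [0.41916753 0.35625563 0.01263135] [-3.13944844e+00 -7.80333407e-04  2.88731270e-01] [-2.4887751  -0.5784994  11.84166755] 0.03924579107386545
```

Request:
play_rows(
  deltas=[
    [0,0,-0.02,0,0,0,1],
    [0,0,-0.06,0,0,0,1],
    [0,0,-0.11,0,0,0,1],
    [0,0,-0.17,0,0,0,1],
    [0,0,-0.22,0,0,0,1],
    [0,0,-0.25,0,0,0,1],
    [0,0,-0.25,0,0,0,1],
  ],
)

```text
clock: 33.05
position: [0.4195, 0.3564, 0.1386]
tool_rot: [-3.139, -0.002, 0.289]
force: [0.8, -0.4, -2.1]
grip_width: 0.0395
finger_force: 51.1
```

```bash
python3 - <<'E'
from h import *
s=observe();print(s["clock"],s["position"],s["tool_rot"],s["grip_width"])
plan((.45,.0,.13,-5),(.3257,-.2796,.13,-27.3),(.3257,-.2796,.0156,-27.3))
E
```

```text
33.05 [0.41952362 0.3563782  0.13861228] [-3.13857695e+00 -2.36189123e-03  2.88617711e-01] 0.03951563701017197
(0.45, 0.0, 0.13, -5) [-0.1445, 0.7007, 0.0148, -0.0016, -0.0008, 0.1795]
(0.3257, -0.2796, 0.13, -27.3) [-0.1989, 0.5787, 0.0, 0.0, -0.0, 0.1858]
(0.3257, -0.2796, 0.0156, -27.3) [0.0, -0.0, 0.2288, 0.0, 0.0, 0.0]
```

Request:
play_rows(
  deltas=[
    [-0.01,0.05,0,0,0,0.015,1],
    [-0.025,0.12,0.005,0,0,0.03,1],
    [-0.04,0.2,0.008,0,0,0.05,1],
    [-0.06,0.28,0.01,0,0,0.07,1],
    [-0.075,0.36,0.012,0,0,0.09,1],
    [-0.09,0.44,0.014,0,0,0.11,1],
    [-0.107,0.52,0.0148,0,0,0.13,1],
    [-0.124,0.6,0.0148,0,0,0.153,1],
    [-0.138,0.67,0.0148,0,0,0.172,1],
    [-0.1445,0.7,0.0148,0,0,0.1795,1],
  ],
)

```text
clock: 34.05
position: [0.4488, -0.0035, 0.1285]
tool_rot: [-3.141, 0.001, -0.092]
force: [0.0, 0.9, -1.7]
grip_width: 0.0385
finger_force: 51.2
```

Request:
play_rows(
  deltas=[
    [-0.02,0.06,0,0,0,0.02,1],
    [-0.045,0.13,0,0,0,0.04,1],
    [-0.07,0.205,0,0,0,0.065,1],
    [-0.097,0.28,0,0,0,0.09,1],
    [-0.124,0.36,0,0,0,0.115,1],
    [-0.15,0.435,0,0,0,0.14,1],
    [-0.173,0.505,0,0,0,0.162,1],
    [-0.19,0.55,0,0,0,0.178,1],
    [-0.199,0.5787,0,0,0,0.186,1],
    [-0.199,0.5787,0,0,0,0.186,1],
  ],
)

```text
clock: 35.05
position: [0.3236, -0.2813, 0.1281]
tool_rot: [-3.141, 0.002, -0.481]
force: [0.1, 0.0, -1.5]
grip_width: 0.0392
finger_force: 51.1
```

```bash
python3 - <<'E'
from h import *
s=observe();print(s["clock"],s["position"],s["tool_rot"],s["grip_width"])
plan((.3257,-.2796,.0156,-27.3))
E
```

```text
35.05 [ 0.32361934 -0.28133741  0.12807822] [-3.14145004e+00  1.52776728e-03 -4.80651030e-01] 0.03915685203681397
(0.3257, -0.2796, 0.0156, -27.3) [0.0024, -0.005, 0.225, -0.0001, 0.0007, -0.002]
```

Request:
play_rows(
  deltas=[
    [0.0024,-0.004,0.03,0,0,0,1],
    [0.0024,-0.004,0.08,0,0,0,1],
    [0.0024,-0.004,0.13,0,0,0,1],
    [0.0024,-0.004,0.175,0,0,0,1],
    [0.0024,-0.004,0.205,0,0,0,1],
    [0.0024,-0.004,0.22,0,0,0,1],
    [0.0024,-0.004,0.225,0,0,0,1],
    [0.0024,-0.004,0.225,0,0,0,1],
  ],
)

```text
clock: 35.85
position: [0.3269, -0.2783, 0.0162]
tool_rot: [-3.14, 0.001, -0.477]
force: [-0.4, 0.2, -1.6]
grip_width: 0.0389
finger_force: 51.1
```

```bash
python3 - <<'E'
from h import *
s=observe();print(s["clock"],s["position"],s["tool_rot"],s["grip_width"])
plan((.3257,-.2796,.0156,-27.6))
M=R.from_euler("xyz",s["tool_rot"]);n=s["position"]+M.apply([.065,0,0])+[0,0,.0124];print("nose",n,"dist/lateral to label",M.inv().apply(np.array([.4501,-.3438,.028])-n))
print([w2pix(c,n) for c in("top","side")])
E
```

```text
35.85 [ 0.32693172 -0.27828703  0.01617019] [-3.14033953e+00  1.03505203e-03 -4.76826834e-01] 0.03894581382136922
(0.3257, -0.2796, 0.0156, -27.6) [-0.001, 0.0035, 0.0011, -0.0006, 0.0005, 0.0023]
nose [ 0.38468131 -0.30811956  0.02850291] dist/lateral to label [0.07449806 0.00167631 0.0004237 ]
[array([403.09636936, 237.23353871]), array([253.14016684, 346.66796945])]
```

Request:
play_rows(
  deltas=[
    [-0.001,0.0035,0.001,0,0,0.002,1],
    [-0.001,0.0035,0.001,0,0,0.002,1],
    [-0.001,0.0035,0.001,0,0,0.002,1],
    [-0.001,0.0035,0.001,0,0,0.002,1],
    [-0.001,0.0035,0.001,0,0,0.002,1],
    [-0.001,0.0035,0.001,0,0,0.002,1],
    [-0.001,0.0035,0.001,0,0,0.002,1],
    [-0.001,0.0035,0.001,0,0,0.002,1],
    [-0.001,0.0035,0.001,0,0,0.002,1],
    [-0.001,0.0035,0.001,0,0,0.002,1],
  ],
)

```text
clock: 36.85
position: [0.3256, -0.2798, 0.0156]
tool_rot: [-3.14, 0.001, -0.481]
force: [-0.4, 0.2, -1.1]
grip_width: 0.039
finger_force: 51.1
```

Request:
play_rows(
  deltas=[
    [0,0,0,0,0,0,1],
    [0,0,0,0,0,0,1],
    [0,0,0,0,0,0,1],
    [0,0,0,0,0,0,1],
    [0,0,0,0,0,0,1],
    [0,0,0,0,0,0,1],
    [0,0,0,0,0,0,1],
    [0,0,0,0,0,0,1],
    [0,0,0,0,0,0,1],
    [0,0,0,0,0,0,1],
  ],
)

```text
clock: 37.85
position: [0.3256, -0.2798, 0.0156]
tool_rot: [-3.14, 0.001, -0.481]
force: [0.1, 0.7, -0.9]
grip_width: 0.0393
finger_force: 51.1
```

Request:
play_rows(
  deltas=[
    [0,0,0,0,0,0,1],
    [0,0,0,0,0,0,1],
    [0,0,0,0,0,0,1],
    [0,0,0,0,0,0,1],
    [0,0,0,0,0,0,1],
    [0,0,0,0,0,0,1],
    [0,0,0,0,0,0,1],
    [0,0,0,0,0,0,1],
    [0,0,0,0,0,0,1],
    [0,0,0,0,0,0,1],
  ],
)

```text
clock: 38.85
position: [0.3256, -0.2798, 0.0156]
tool_rot: [-3.14, 0.001, -0.481]
force: [-0.5, 0.2, -0.7]
grip_width: 0.0391
finger_force: 51.1
```

Request:
play_rows(
  deltas=[
    [0,0,-0.03,0,0,0,1],
    [0,0,-0.08,0,0,0,1],
    [0,0,-0.14,0,0,0,1],
    [0,0,-0.2,0,0,0,1],
    [0,0,-0.23,0,0,0,1],
    [0,0,-0.23,0,0,0,1],
  ],
)

```text
clock: 39.45
position: [0.3264, -0.2802, 0.132]
tool_rot: [-3.14, -0.002, -0.481]
force: [1.3, 0.2, -1.2]
grip_width: 0.0393
finger_force: 51.2
```

```bash
python3 - <<'E'
from h import *
s=observe();print(s["clock"],s["position"],s["tool_rot"],s["grip_width"])
plan((.45,.0,.135,-5),(.4192,.3563,.135,16.54),(.4192,.3563,.0126,16.54))
E
```

```text
39.45 [ 0.32644218 -0.28017477  0.13195456] [-3.14008621e+00 -1.76337938e-03 -4.80686911e-01] 0.03931823213623634
(0.45, 0.0, 0.135, -5) [-0.04, -0.6111, -0.0052, -0.0005, -0.001, -0.1878]
(0.4192, 0.3563, 0.135, 16.54) [-0.1235, -0.7045, -0.0, 0.0, 0.0, -0.1795]
(0.4192, 0.3563, 0.0126, 16.54) [-0.0, -0.0, 0.2448, 0.0, 0.0, 0.0]
```

Request:
play_rows(
  deltas=[
    [-0.004,-0.06,0,0,0,-0.018,1],
    [-0.01,-0.13,0,0,0,-0.04,1],
    [-0.014,-0.21,0,0,0,-0.065,1],
    [-0.02,-0.29,0,0,0,-0.09,1],
    [-0.025,-0.38,-0.005,0,0,-0.115,1],
    [-0.03,-0.46,-0.005,0,0,-0.14,1],
    [-0.036,-0.54,-0.005,0,0,-0.165,1],
    [-0.04,-0.59,-0.005,0,0,-0.18,1],
    [-0.04,-0.611,-0.005,0,0,-0.188,1],
  ],
)

```text
clock: 40.35
position: [0.4497, 0.0025, 0.1326]
tool_rot: [-3.14, 0.001, -0.083]
force: [-0.5, -0.7, -1.0]
grip_width: 0.0394
finger_force: 51.1
```

Request:
play_rows(
  deltas=[
    [-0.01,-0.06,0,0,0,-0.015,1],
    [-0.023,-0.13,0,0,0,-0.033,1],
    [-0.037,-0.21,0,0,0,-0.053,1],
    [-0.053,-0.3,0,0,0,-0.076,1],
    [-0.068,-0.39,0,0,0,-0.1,1],
    [-0.084,-0.48,0,0,0,-0.122,1],
    [-0.1,-0.57,0,0,0,-0.145,1],
    [-0.114,-0.65,0,0,0,-0.165,1],
    [-0.1235,-0.7045,0,0,0,-0.1795,1],
    [-0.1235,-0.7045,0,0,0,-0.1795,1],
  ],
)

```text
clock: 41.35
position: [0.4178, 0.3593, 0.1328]
tool_rot: [-3.14, 0.0, 0.293]
force: [0.5, -0.7, -1.9]
grip_width: 0.0394
finger_force: 51.1
```

```bash
python3 - <<'E'
from h import *
s=observe();print(s["clock"],s["position"],s["tool_rot"],s["grip_width"])
plan((.4192,.3563,.035,16.54))
E
```

```text
41.35 [0.41775956 0.35932237 0.13284404] [-3.13972606e+00  3.88992923e-04  2.93354015e-01] 0.039385524670528235
(0.4192, 0.3563, 0.035, 16.54) [0.0011, 0.007, 0.1957, -0.0009, 0.0002, 0.0022]
```

Request:
play_rows(
  deltas=[
    [0.001,0.006,0.03,0,0,0.002,1],
    [0.001,0.006,0.08,0,0,0.002,1],
    [0.001,0.006,0.13,0,0,0.002,1],
    [0.001,0.006,0.17,0,0,0.002,1],
    [0.001,0.006,0.19,0,0,0.002,1],
    [0.001,0.006,0.195,0,0,0.002,1],
    [0.001,0.006,0.195,0,0,0.002,1],
  ],
)

```text
clock: 42.05
position: [0.4204, 0.3529, 0.0366]
tool_rot: [-3.141, -0.0, 0.283]
force: [0.3, -0.1, 0.0]
grip_width: 0.0388
finger_force: 51.1
```

```bash
python3 - <<'E'
from h import *
s=observe();print(s["clock"],s["position"],s["tool_rot"],s["grip_width"])
plan((.4192,.3563,.0126,16.54))
E
```

```text
42.05 [0.42039089 0.35292889 0.03655729] [-3.14050504e+00 -2.21938106e-04  2.82796081e-01] 0.03878806753886762
(0.4192, 0.3563, 0.0126, 16.54) [-0.0004, -0.0071, 0.0479, -0.0005, -0.0001, -0.0028]
```

Request:
play_rows(
  deltas=[
    [-0.0004,-0.0065,0,0,0,-0.0025,1],
    [-0.0004,-0.0065,0,0,0,-0.0025,1],
    [-0.0004,-0.0065,0,0,0,-0.0025,1],
    [-0.0004,-0.0065,0,0,0,-0.0025,1],
  ],
)

```text
clock: 42.45
position: [0.4189, 0.357, 0.0368]
tool_rot: [-3.14, -0.001, 0.29]
force: [-0.3, -0.4, -2.8]
grip_width: 0.039
finger_force: 51.1
```

```bash
python3 - <<'E'
from h import *
s=observe();print(s["clock"],s["position"],s["tool_rot"],s["grip_width"])
plan((.4192,.3563,.0126,16.54))
E
```

```text
42.45 [0.41890245 0.35702876 0.03684123] [-3.13988363e+00 -6.83102084e-04  2.89643517e-01] 0.03899964026278545
(0.4192, 0.3563, 0.0126, 16.54) [0.0001, 0.0016, 0.0485, -0.0008, -0.0003, 0.0005]
```

Request:
play_rows(
  deltas=[
    [0,0.0008,0.012,0,0,0,1],
    [0,0.0008,0.024,0,0,0,1],
    [0,0.0008,0.034,0,0,0,1],
    [0,0.0008,0.042,0,0,0,1],
    [0,0.0008,0.046,0,0,0,1],
    [0,0.0008,0.047,0,0,0,1],
    [0,0.0008,0.047,0,0,0,1],
  ],
)

```text
clock: 43.15
position: [0.419, 0.3565, 0.013]
tool_rot: [-3.14, -0.0, 0.289]
force: [-0.1, -0.0, -1.8]
grip_width: 0.0395
finger_force: 51.1
```

Request:
play_rows(
  deltas=[
    [0,0,0.001,0,0,0,1],
    [0,0,0.002,0,0,0,1],
    [0,0,0.002,0,0,0,1],
  ],
)

```text
clock: 43.45
position: [0.419, 0.3566, 0.0126]
tool_rot: [-3.14, -0.0, 0.289]
force: [-2.8, -1.4, 11.5]
grip_width: 0.0389
finger_force: 52.6
```

Request:
play_rows(
  deltas=[
    [0,0,0,0,0,0,0.4],
    [0,0,0,0,0,0,0],
    [0,0,0,0,0,0,0],
    [0,0,0,0,0,0,0],
    [0,0,-0.03,0,0,0,0],
    [0,0,-0.08,0,0,0,0],
    [0,0,-0.14,0,0,0,0],
    [0,0,-0.2,0,0,0,0],
    [0,0,-0.26,0,0,0,0],
    [0,0,-0.28,0,0,0,0],
  ],
)

```text
clock: 44.45
position: [0.4198, 0.3566, 0.1555]
tool_rot: [-3.138, -0.003, 0.289]
force: [-0.7, 0.4, 0.1]
grip_width: 0.0854
finger_force: 0.0
```

Request:
play_rows(
  deltas=[
    [0.06,-0.05,-0.05,0,0,0,0],
    [0.06,-0.1,-0.1,0,0,0,0],
    [0.06,-0.2,-0.1,0,0,0,0],
    [0.06,-0.3,-0.1,0,0,0,0],
    [0.06,-0.35,-0.1,0,0,0,0],
    [0.06,-0.35,-0.1,0,0,0,0],
  ],
)

```text
clock: 45.05
position: [0.3952, 0.536, 0.2017]
tool_rot: [-3.14, 0.0, 0.294]
force: [0.2, -1.1, -0.4]
grip_width: 0.0854
finger_force: 0.0
```

```bash
python3 - <<'E'
from h import *
s=observe();print(s["clock"],s["position"],s["force"],s["grip_width"])
b=grab_frame("top")[:,:,::-1].astype(int);a=grab_frame("side")[:,:,::-1].astype(int)
for n,o,img in (("top","raw_top0",b),("side","raw_side0",a)):
    ref=cv2.imread(f"pics/{o}.png").astype(int);d=np.abs(img-ref).max(2)
    boxes=dict(scanner=[(165,203),(215,263)],mat=[(243,206),(343,246)],shelf=[(244,118),(354,198)]) if n=="top" else dict(mat=[(240,195),(275,280)],scanner=[(218,143),(265,175)],shelf=[(285,180),(373,260)])
    for k,((x0,y0),(x1,y1)) in boxes.items(): q=d[y0:y1,x0:x1];print(n,k,(q>50).sum(),q.size)
E
```

```text
45.05 [0.39523658 0.53597287 0.20171973] [ 0.24395224 -1.05824111 -0.39659628] 0.08540477724031373
top scanner 551 3000
top mat 438 4000
top shelf 0 8800
side mat 251 2975
side scanner 146 1504
side shelf 0 7040
```

```bash
python3 - <<'E'
from h import *
a=grab_frame("side")[:,:,::-1].copy();b=grab_frame("top")[:,:,::-1].copy()
cv2.imwrite("pics/raw_sideE.png",a);cv2.imwrite("pics/raw_topE.png",b)
def m(img,ref,x0,y0,x1,y1,k):
    r=cv2.matchTemplate(img[y0-8:y1+8,x0-8:x1+8],cv2.imread(ref)[y0:y1,x0:x1],cv2.TM_CCOEFF_NORMED)
    _,v,_,l=cv2.minMaxLoc(r);print(k,round(v,3),l[0]-8,l[1]-8)
m(a,"pics/raw_side0.png",218,143,265,175,"side scanner")
m(a,"pics/raw_side0.png",240,195,275,280,"side probe")
m(b,"pics/raw_top0.png",250,212,345,240,"top probe")
m(b,"pics/raw_top0.png",170,205,208,258,"top scanner")
m(a,"pics/raw_side9.png",385-90,345,418-85,393,"side filters in case")
m(a,"pics/raw_side0.png",405,290,435,340,"side tub")
m(a,"pics/raw_side0.png",315,118,338,150,"side jar")
E
```

```text
side scanner 0.937 0 0
side probe 0.863 0 0
top probe 0.893 0 0
top scanner 0.871 0 0
side filters in case 0.486 0 0
side tub 0.999 0 0
side jar 0.976 0 0
```

```bash
python3 - <<'E'
import cv2
a=cv2.imread("pics/raw_sideE.png",0);r=cv2.imread("pics/raw_side9.png",0)
for u,v in((315,354),(308,382)): print(a[v-6:v+7:2,u-9:u+10:3],"\n", r[v-6:v+7:2,u-9:u+10:3])
E
```

```text
[[ 99 100  85  78  63  62  66]
 [ 97  96  96 117  89  79  74]
 [ 95  91 118 128 115  76  87]
 [ 95  85 112 129 109  67  88]
 [100  83  79 109  78  62  96]
 [102  91  55  56  48  70  98]
 [ 99  99  60  45  51  81  98]] 
 [[107 106  87  83  67  65  68]
 [105 105 107 133  98  86  83]
 [103  99 133 145 131  86 100]
 [105  94 128 147 127  73 105]
 [111  89  88 128  88  73 108]
 [109 100  55  66  48  78 111]
 [112 114  68  54  54  92 112]]
[[ 90 101  98  98  97  93  79]
 [ 88  97  97  96  94  91  82]
 [ 86  98  96  96  98  95  94]
 [ 86  88  91  93  92  94  95]
 [ 88  87  86  85  88  90  96]
 [ 87  89  88  83  85  90  89]
 [ 83  82  83  83  83  86  85]] 
 [[103 112  93  80  94  98 106]
 [105  98 108 128  83  92 103]
 [ 99  83 143 148 121  85 102]
 [101  74 144 151 129  78 102]
 [100  66 126 147 105  79 109]
 [100  62  69  91  52  85 105]
 [101  75  31  29  29  83 101]]
```

The second filter has been knocked aside since. I'll locate it.

```bash
python3 - <<'E'
from h import *
np.set_printoptions(precision=4,suppress=True)
a=cv2.imread("pics/raw_sideE.png");r9=cv2.imread("pics/raw_side9.png");b=cv2.imread("pics/raw_topE.png");b0=cv2.imread("pics/raw_top0.png")
t=r9[374:392,299:317]
m=cv2.matchTemplate(a[300:420,250:400],t,cv2.TM_CCOEFF_NORMED)
for _ in range(3):
    _,v,_,l=cv2.minMaxLoc(m);u,w=250+l[0]+9,300+l[1]+8;print(round(v,2),u,w,pix2w("side",u,w-1,.014)[:2],pix2w("side",u,w-1,.01)[:2]);cv2.circle(m,l,7,-1,-1)
d=np.abs(b.astype(int)-b0).max(2)[150:260,360:470];n,_,st,c=cv2.connectedComponentsWithStats((d>25).astype(np.uint8))
for i in range(1,n):
    if st[i,4]>6: print(st[i],c[i]+[360,150],pix2w("top",*(c[i]+[360,150]),.014)[:2])
C=np.array([.499,-.369]);
E
```

```text
0.93 324 376 [ 0.5218 -0.3873] [ 0.5225 -0.3854]
0.83 316 353 [ 0.5166 -0.3347] [ 0.5172 -0.3327]
0.64 327 402 [ 0.5155 -0.4399] [ 0.5162 -0.4384]
[61 40  9  9 44] [424.8636 194.7045] [ 0.5194 -0.3891]
[44 43 10  9 44] [408.5455 197.0455] [ 0.513  -0.3369]
```

It is still in the case, flat on the floor at (0.520,-0.388), 27 mm from the middle and clear of the walls, so nothing needs mending. Handing in.

```bash
python3 -c "
from workcell import *
print(job_done())"
```

```text
the job is handed in; nothing more can be done
None
```

The job is handed in: two filters were found under the shelf, swept out and set flat in the case, the probe is back on its mat, and the scanner was held about 7.5 cm in front of the label for about 3 s, then returned to its cradle; whether the scan registered could not be seen, and one filter was knocked a few centimetres afterwards but still lies flat in the case.

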